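Clamp a turned sample in the marking vice with its T-handle

TASK

Stand the turned metal sample upright on the bed between the open jaws of the small vice and let go of it. Then wind the vice's T-handle clockwise, working it round by one end and then the other, until the jaw grips the sample and the handle is tightened to about 0.5 N m (needle on the green marks, never beyond 0.7, which would mar the sample). Let go of the handle and leave the sample standing upright in the jaws, without disturbing the things lying around.

Things in the scene. Friction and masses are not known exactly. Their poses are not given: they have to be found in the camera images.
- sample_mid (a point): Centre of the turned sample, a plain pale metal cylinder 20 mm in diameter and 50 mm tall, 0.06 kg, standing on the table; its z axis is the cylinder's axis, the point lies 25 mm above its foot
- sample: The same turned sample, origin at the centre of its foot, z along its axis
- vice: Small grey vice fixed to the table, base 90 x 240 mm; origin on the table under its middle, y along its length from the jaws (-y end) to the T-handle (+y end), z up. The fixed jaw's face is at y = -85 mm; the moving jaw closes towards it (-y). Jaws 60 mm wide along x, tops 42 mm above the table; steel bed between them 22 mm above it. Gear housing at the +y end 65 mm high
- nest (a point): Point on the vice's bed, 22 mm above the table, midway along the jaws and about midway between the open jaw faces (y = -71.3 mm of the vice): the place for the centre of the sample's foot. The sample has at least 3.5 mm to each jaw there
- jaw: Moving jaw of the vice, origin at the foot of its face that meets the sample; it moves 10 mm per turn of the T-handle and starts 7 to 9 mm short of gripping a 20 mm sample, its face then at y = -65 mm of the vice (0.7 to 0.9 turn). Only a rough guide: an error of 1 mm is 0.6 rad of handle
- handle_hub (a point): Centre of the T-handle's bar, on its fixed vertical spindle axis, 92 mm above the table. Clockwise from above closes the jaw; the angle at which it comes tight differs each time. Turning freely takes a steady 0.30 N m, about 5.5 N pushed 55 mm from the axis (pinched firmly, part of it reaches the wrist as a twisting moment)
- red_end (a point): Middle of the red end grip of the T-handle's horizontal bar, 55 mm from the spindle axis, 92 mm above the table; grip 16 mm in diameter, from 38 to 70 mm from the axis, 27 mm clear above the housing. Best pinched from above with a finger on either side of the bar. A white dial disc of 34 mm radius lies under the bar's middle; the hub's top is 99 mm above the table
- black_end (a point): Middle of the black end grip, the same, opposite the red one. Once the jaw is home the torque climbs by 1 N m per rad of further handle movement: right is 0.45 to 0.60 N m (8 to 11 N pushed at the grip). When the handle is let go its bar springs back by its twist (0.3 to 0.5 rad); the screw and jaw stay where they are
- torque (a joint): Twist of the bar against its spring: the torque now put on the T-handle, in rad = N m (1 N m per rad), positive clockwise, 0 when let go. Shown by an orange needle on the white disc under the bar: black marks, green marks from 0.45 to 0.60, red marks from 0.70
- loupe: Black eye loupe, 38 mm across, 30 mm tall: bystander, not to be moved
- dial_gauge: Dial gauge lying on its back, 111 x 58 x 21 mm: bystander, not to be moved
- star_knob: Black star knob, 36 x 40 x 19 mm: bystander, not to be moved
- calliper: Digital calliper lying flat, 74 x 200 x 10 mm: bystander, not to be moved

How it is judged:
By the outcome, as a careful person would: the job done as asked, in the order asked, and still so for the second after the job is handed in, with the robot touching nothing.
It also fails if it takes over 70 s, if anything falls off the work surface, if the arm or the gripper's body presses on something with over 40 N, if the wrist force passes 120 N, or if a joint passes its speed limit or range.

ROBOT

A 6-joint arm with a two-finger parallel gripper is mounted at the origin on a cart in front of the work surface, level with it; the furniture and walls round the work are solid. World frame = base frame: x ahead of the robot, y to its left, z up, the work surface at z = 0. Lengths are in m, angles in degrees, forces in N, time in s.
With the tool pointing down it reaches from about 0.25 to 0.725 m from the base axis. Payload 4 kg.
Tool frame: the origin (TCP) lies at the very end of the fingers, on their centre line; the grasp point (between the pads) lies 19 mm behind it; z points along the fingers, y is the direction in which the jaws open and shut (so a half turn about z gives the same grasp; the last joint's range is limited). The gripper opens to 85 mm and grips with 20 to 120 N. Pads are 22 mm wide; open, the fingers measure 114 mm over their backs; the gripper's body (76 mm by 85 mm) begins 54 mm behind the grasp point. The pads swing forward as they close: fully open they stand 13 mm farther back than shut.
Start: joints at [-68.812, 13.785, 0.286, 76.501, 0, 90], TCP at [0.181, -0.466, 0.231] pointing down, gripper open.
Joint ranges: [-155.79, 155.79], [-60.16, 107.12], [-62.33, 73.08], [-114, 123.19], [-81.49, 82.49], [-180, 180]. Speed limits (degrees/s): [159.86, 159.86, 180, 180, 180, 180].

INTERFACE

Orientations are given as a 3x3 rotation matrix whose columns are the frame's x, y, z axes.
In Python, from workcell import sensors, cams, job_done gives the robot as it stands. The module is installed in compiled form; this text tells all that it offers.
- The arm moves only by the shell command python3 -m handwheel 'ROWS' [FORCE]. ROWS is JSON, a list of rows, each an object with "grip": the closure, from 0 (fully open) to 1 (shut); "travel": the shift along the tool's x, y, z in cm, a list of three; "delta_rot": the turn, a rotation vector about the tool's x, y, z in degrees, a list of three. A call has exactly 8 rows; each row is the pose to reach, as a shift and turn from the pose measured when the call began, along the tool's axes at that moment; what a row does not reach only later rows make up. A row lasts 1/12 s, in which the tool goes at most 41.7 mm and 7.16 degrees, less where a joint would pass 70% of its speed; a pose out of reach is approached as far as the arm can. A call with a gripper value outside its range is refused whole. The fingers move at their own pace and stop on an object; FORCE is the grip in N (left out, the last holds). Time passes only in rows, so rows that repeat a pose let the fingers close, or fill a call up. It gives the time, the measured TCP pose, the force and the opening at its end, in the units of the state.
- sensors.read_state(): the state, without advancing time (a new reading comes with each control period).
- cams.get_image(name): name is "scene" or "top" or "wrist"; returns (picture, depth): 420x560x3 uint8, blue, green, red; 420x560 float32, m along the optical axis (not along the pixel's ray), 0 where there is no reading.
- cams.camera_info(name): a dict with "K" (3x3 intrinsics, pixels), "R" (3x3) and "t" (3): a world point X has camera coordinates R X + t. Camera axes: x right, y down, z forward; pixel columns grow to the right and rows downward; lengths in m; the calibration is good to about 2 mm. A picture is of the moment at which its call begins: read the wrist's pose just before it. camera_info takes no time and is no camera call; for the wrist camera it gives the pose at the moment of the call.
- job_done(): hands the job in, once; it reports no verdict.
The state is a dict: "time": time; "joint_pos": joint angles; "joint_vel": joint speeds; "joint_torque": joint torques, N m; "tool_pos": TCP position; "orientation": TCP orientation; "contact_force": force on the tool from outside, world axes, zero at the start; "moment": the same for the moment, N m; "opening": opening from 0.0 (shut) to 1.0 (fully open).
Only numpy, scipy, OpenCV 4.12 (cv2) and the standard library are available. Lean on these libraries where they do the work, as an engineer would, in place of code of your own. Each camera call takes 0.05 s, during which the arm holds its last target.

## Working session

There is one attempt and no reset: what is moved stays moved. The work goes in short steps, Python scripts to look and compute and a shell command to move; the robot and the scene stay as the last step left them, time stands still between calls to the robot, and variables do not carry over. Pictures are saved under pics/ and viewed, and the job is handed in when it is done.

```bash
mkdir -p pics; ls
python3 - <<'E'
from workcell import sensors,cams
import cv2
s=sensors.read_state()
for k,v in s.items(): print(k,v)
for n in("scene","top"):
    im,d=cams.get_image(n); cv2.imwrite(f"pics/{n}0.png",im)
    print(n,cams.camera_info(n))
E
```

```text
pics
time 0.0
joint_pos [-6.88120822e+01  1.38300409e+01  2.12642506e-01  7.64998593e+01
  9.26741506e-04  8.99992463e+01]
joint_vel [ 0.04038306  0.03246061 -0.00784595  0.02178008 -0.01022542  0.09856464]
joint_torque [-1.63878130e-04 -3.72314429e+01  2.52409887e+01  1.69825897e-02
  6.70770396e-05 -1.82979925e-06]
tool_pos [ 0.18049156 -0.46561264  0.23042461]
orientation [[ 9.32395296e-01  3.61439466e-01 -7.24591971e-04]
 [ 3.61440192e-01 -9.32393331e-01  1.91403088e-03]
 [ 1.62015768e-05 -2.04653005e-03 -9.99997906e-01]]
contact_force [ 0.3660615  -0.33071363 -0.85432564]
moment [0.02196937 0.00530696 0.00390882]
opening 0.9947820727130402
scene {'K': array([[501.59649782,   0.        , 271.2978115 ],
       [  0.        , 501.59649782, 202.484167  ],
       [  0.        ,   0.        ,   1.        ]]), 'R': array([[ 0.90471596, -0.42593157,  0.0084453 ],
       [-0.17098487, -0.38120127, -0.90854266],
       [ 0.39019636,  0.82052903, -0.41770673]]), 't': array([-0.44667533,  0.22018844,  0.95875678])}
top {'K': array([[433.74201165,   0.        , 286.42325238],
       [  0.        , 433.74201165, 210.31687652],
       [  0.        ,   0.        ,   1.        ]]), 'R': array([[ 0.00926153, -0.99964846, -0.02484316],
       [-0.98833914, -0.00537494, -0.15217379],
       [ 0.15198677,  0.02596283, -0.98804147]]), 't': array([0.13064107, 0.57524903, 1.22558357])}
```

View pics/scene0.png

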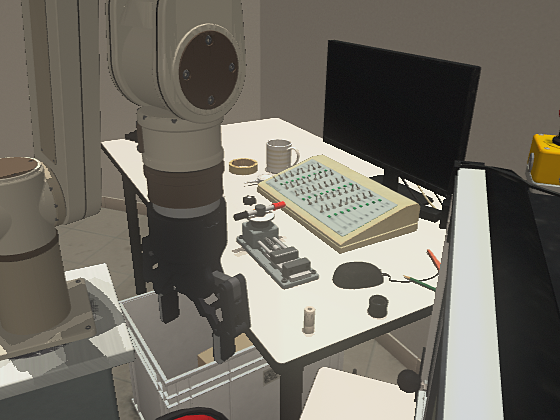

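View pics/top0.png

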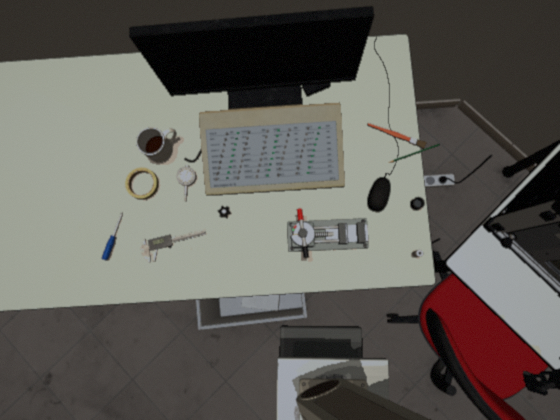

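The top view shows the vice around (330,235), with its handle hub at (303,235), red end (299,213) and black end (306,255). The sample is at (418,253) and the loupe at (417,203). I'll take coarse positions from this.

```bash
cat > h.py <<'E'
from workcell import sensors,cams
import cv2, numpy as np
from scipy.spatial.transform import Rotation as Ro
np.set_printoptions(precision=4,suppress=True)
def ray(info,u,v,z):
    K,R,t=info["K"],info["R"],info["t"]
    c=-R.T@t; d=R.T@np.linalg.inv(K)@np.array([u,v,1.0])
    return c+d*(z-c[2])/d[2]
def proj(info,X):
    p=info["R"]@np.asarray(X)+info["t"]; p=info["K"]@p; return p[:2]/p[2]
def snap(n,f=None):
    info=cams.camera_info(n); im,d=cams.get_image(n)
    if f: cv2.imwrite(f"pics/{f}.png",im)
    return info,im,d
def go(target,yawdeg=None):
    """travel (cm) and rot vec to target TCP pointing down, tool y axis at yaw (world)"""
    s=sensors.read_state(); p,R=s["tool_pos"],s["orientation"]
    tr=R.T@(np.array(target)-p)*100
    out=[tr]
    if yawdeg is not None:
        best=None
        for k in(0,180):
            a=np.radians(yawdeg+k); y=np.array([np.cos(a),np.sin(a),0]); z=np.array([0,0,-1.]); x=np.cross(y,z)
            rv=Ro.from_matrix(R.T@np.array([x,y,z]).T).as_rotvec(degrees=True)
            if best is None or np.linalg.norm(rv)<np.linalg.norm(best): best=rv
        out.append(best)
    return out
E
python3 - <<'E'
from h import *
im=cv2.imread("pics/top0.png"); cv2.imwrite("pics/top0z.png",cv2.resize(im[180:290,260:440],None,fx=4.4,fy=4.4,interpolation=cv2.INTER_CUBIC))
im=cv2.imread("pics/scene0.png"); cv2.imwrite("pics/scene0z.png",cv2.resize(im[185:345,220:400],None,fx=3.7,fy=3.7,interpolation=cv2.INTER_CUBIC))
i=cams.camera_info("top")
for n,u,v,z in[("sample",418,252,.05),("hub",303,235,.099),("red",299,213,.092),("black",306,255,.092),("loupe",417,203,.03)]: print(n,ray(i,u,v,z))
w=cams.camera_info("wrist"); s=sensors.read_state(); print(w["K"]); print("cam in tool",s["orientation"].T@(-w["R"].T@w["t"]-s["tool_pos"])); print(w["R"]@s["orientation"])
E
```

```text
sample [ 0.4552 -0.2423  0.05  ]
hub [0.4969 0.0867 0.099 ]
red [0.5597 0.0981 0.092 ]
black [0.442  0.0781 0.092 ]
loupe [ 0.6006 -0.2502  0.03  ]
[[349.7387   0.     276.7356]
 [  0.     349.7387 216.1663]
 [  0.       0.       1.    ]]
cam in tool [ 0.0692 -0.0012 -0.1432]
[[-0.0001  1.     -0.0006]
 [-0.9608 -0.0002 -0.2771]
 [-0.2771  0.0006  0.9608]]
```

View pics/top0z.png

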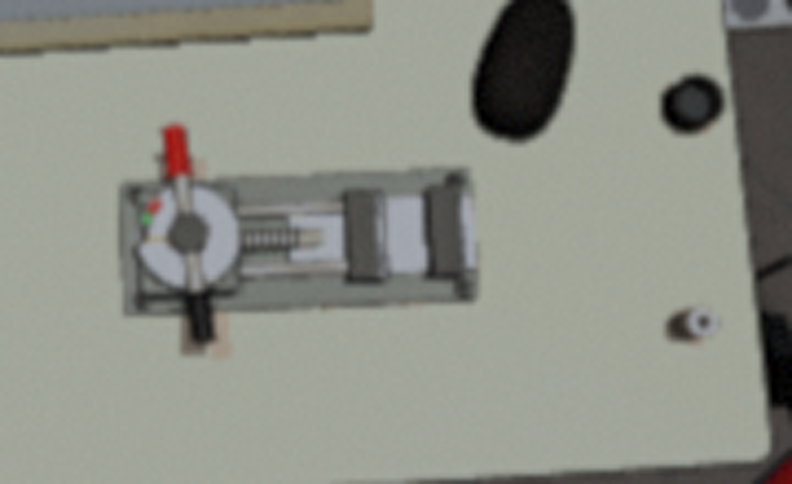

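View pics/scene0z.png

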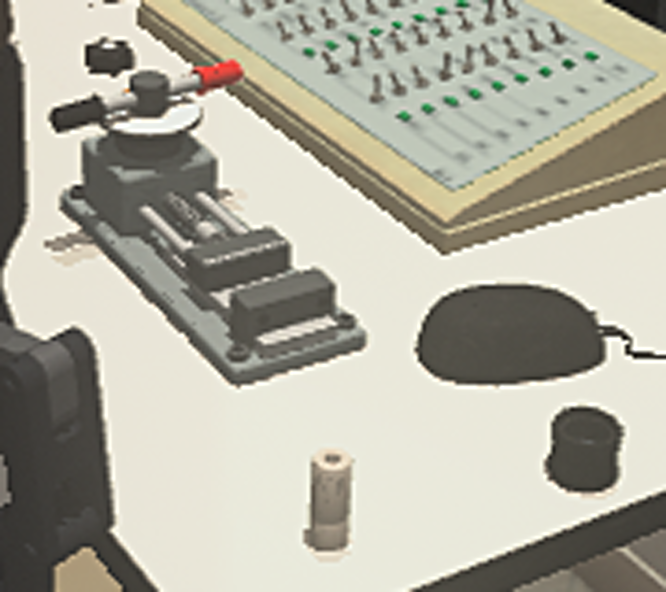

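Run:
```python
from h import *
print(go([.44,-.242,.21],89.0),go([.44,-.242,.21],-40))
```

```text
[array([ 32.2797, -11.4692,   2.0723]), array([-0.1089,  0.0223, 22.188 ])] [array([ 32.2797, -11.4692,   2.0723]), array([ -0.1083,  -0.0269, -28.812 ])]
```

```bash
python3 -m handwheel '[{"grip":0,"travel":[4,-1.4,0.2],"delta_rot":[0,0,-7]},{"grip":0,"travel":[8,-2.8,0.4],"delta_rot":[0,0,-14]},{"grip":0,"travel":[12,-4.2,0.6],"delta_rot":[0,0,-21]},{"grip":0,"travel":[16,-5.7,0.9],"delta_rot":[0,0,-28]},{"grip":0,"travel":[20,-7.1,1.2],"delta_rot":[0,0,-35]},{"grip":0,"travel":[24,-8.5,1.5],"delta_rot":[0,0,-42]},{"grip":0,"travel":[28,-10,1.8],"delta_rot":[0,0,-49]},{"grip":0,"travel":[32.3,-11.5,2.1],"delta_rot":[0,0,-56]}]'
python3 - <<'E'
from h import *
print(go([.44,-.242,.21],89.0))
E
```

```text
time: 0.77
tool_pos: [0.433, -0.2466, 0.21]
orientation: [[0.216, 0.976, -0.001], [0.976, -0.216, 0.002], [0.002, -0.002, -1.0]]
contact_force: [-0.2, -0.1, -0.1]
opening: 1.001
[array([ 0.6008,  0.5791, -0.0049]), array([-0.1525, -0.0091, 78.5348])]
```

```bash
python3 -m handwheel '[{"grip":0,"travel":[0.3,0.3,0],"delta_rot":[0,0,-7]},{"grip":0,"travel":[0.6,0.6,0],"delta_rot":[0,0,-14]},{"grip":0,"travel":[0.6,0.6,0],"delta_rot":[0,0,-21]},{"grip":0,"travel":[0.6,0.6,0],"delta_rot":[0,0,-28]},{"grip":0,"travel":[0.6,0.6,0],"delta_rot":[0,0,-35]},{"grip":0,"travel":[0.6,0.6,0],"delta_rot":[0,0,-42]},{"grip":0,"travel":[0.6,0.6,0],"delta_rot":[0,0,-49]},{"grip":0,"travel":[0.6,0.6,0],"delta_rot":[0,0,-56]}]'; python3 -m handwheel '[{"grip":0,"travel":[0,0,0],"delta_rot":[0,0,-7]},{"grip":0,"travel":[0,0,0],"delta_rot":[0,0,-14]},{"grip":0,"travel":[0,0,0],"delta_rot":[0,0,-21]},{"grip":0,"travel":[0,0,0],"delta_rot":[0,0,-28]},{"grip":0,"travel":[0,0,0],"delta_rot":[0,0,-35]},{"grip":0,"travel":[0,0,0],"delta_rot":[0,0,-42]},{"grip":0,"travel":[0,0,0],"delta_rot":[0,0,-46]},{"grip":0,"travel":[0,0,0],"delta_rot":[0,0,-46]}]'
python3 - <<'E'
from h import *
i,im,d=snap("wrist","w1"); np.save("w1d.npy",d)
print(sensors.read_state()["joint_pos"],go([.44,-.242,.21],89.0))
import pickle; pickle.dump(i,open("w1.pkl","wb"))
E
```

```text
time: 1.43
tool_pos: [0.4399, -0.2418, 0.2094]
orientation: [[-0.693, 0.721, -0.003], [0.721, 0.693, 0.003], [0.004, 0.0, -1.0]]
contact_force: [0.2, 0.7, 0.7]
opening: 1.0
time: 2.1
tool_pos: [0.4396, -0.2416, 0.2089]
orientation: [[-1.0, 0.001, -0.004], [0.001, 1.0, 0.003], [0.004, 0.003, -1.0]]
contact_force: [-0.8, 0.7, 0.5]
opening: 1.0
[-28.8342  14.7995  -1.7462  73.7128   0.0624 -28.6319] [array([-0.0382, -0.035 , -0.1057]), array([ 0.1772, -0.1983,  0.7976])]
```

View pics/w1.png

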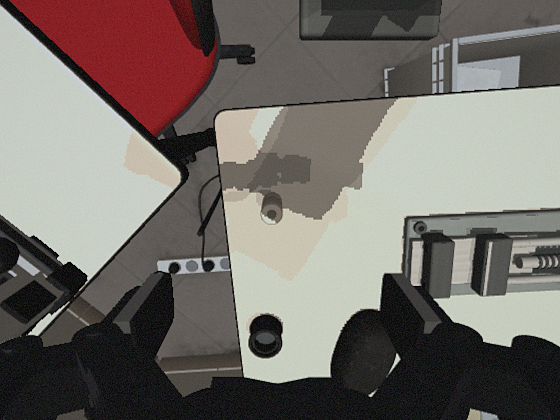

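The wrist view shows the sample's top near (271,213), the loupe at (265,335), and the vice jaws at (437,265) and (492,265). I'll use the depth to refine these.

```bash
cat >> h.py <<'E'
def cloud(i,d):
    v,u=np.indices(d.shape); K=i["K"]
    P=np.stack([(u-K[0,2])/K[0,0]*d,(v-K[1,2])/K[1,1]*d,d],-1)
    W=(P-i["t"])@i["R"]; W[d==0]=np.nan; return W
E
python3 - <<'E'
from h import *
import pickle
i=pickle.load(open("w1.pkl","rb")); d=np.load("w1d.npy"); W=cloud(i,d)
print("table z",np.nanmedian(W[280:300,300:330,2]))
m=np.zeros(d.shape,bool); m[185:235,250:295]=1
for lo,hi in((.01,.045),(.045,.06)):
    q=W[m&(W[...,2]>lo)&(W[...,2]<hi)]; print(lo,len(q),q.mean(0),q.min(0),q.max(0))
mm=(m&(W[...,2]>.044)&(W[...,2]<.06)); v,u=np.nonzero(mm); print(u.mean(),v.mean(),ray(i,u.mean(),v.mean(),.05))
# jaws
m=np.zeros(d.shape,bool); m[225:310,405:530]=1
mm=m&(abs(W[...,2]-.042)<.006); q=W[mm]; print(len(q))
n,l,st,c=cv2.connectedComponentsWithStats(mm.astype(np.uint8))
for k in range(1,n):
    if st[k,4]>150: 
        r=cv2.minAreaRect(W[l==k][:,:2].astype(np.float32)*1000); print(st[k],W[l==k].mean(0),r)
E
```

```text
table z 0.0005562610677985843
0.01 206 [ 0.4469 -0.2455  0.0297] [ 0.4421 -0.2556  0.0104] [ 0.4565 -0.2362  0.0447]
0.045 353 [ 0.4515 -0.2457  0.0501] [ 0.442  -0.2557  0.045 ] [ 0.462  -0.2358  0.0526]
271.0221606648199 213.1274238227147 [ 0.4514 -0.2457  0.05  ]
3221
[ 476  237   37   60 1744] [ 0.507  -0.0314  0.042 ] ((508.9661865234375, -29.665122985839844), (60.52408218383789, 27.065662384033203), 2.939751148223877)
[ 424  240   31   59 1415] [ 0.5093 -0.0834  0.0419] ((511.4933166503906, -82.7954330444336), (59.944095611572266, 24.109447479248047), 3.108595848083496)
```

Run:
```python
from h import *
print(go([.4515,-.2457,.025],90.0))
```

```text
[array([-1.2531, -0.4586, 18.389 ]), array([ 0.179 , -0.1967, -0.2024])]
```

```bash
python3 -m handwheel '[{"grip":0.2,"travel":[-0.6,-0.2,2.5],"delta_rot":[0.1,-0.1,0]},{"grip":0.3,"travel":[-1.25,-0.46,5],"delta_rot":[0.2,-0.2,0]},{"grip":0.4,"travel":[-1.25,-0.46,8],"delta_rot":[0.2,-0.2,0]},{"grip":0.4,"travel":[-1.25,-0.46,10],"delta_rot":[0.2,-0.2,0]},{"grip":0.4,"travel":[-1.25,-0.46,10.5],"delta_rot":[0.2,-0.2,0]},{"grip":0.4,"travel":[-1.25,-0.46,10.5],"delta_rot":[0.2,-0.2,0]},{"grip":0.4,"travel":[-1.25,-0.46,10.5],"delta_rot":[0.2,-0.2,0]},{"grip":0.4,"travel":[-1.25,-0.46,10.5],"delta_rot":[0.2,-0.2,0]}]'
python3 - <<'E'
from h import *
i,im,d=snap("wrist","w2"); W=cloud(i,d)
m=(W[...,2]>.044)&(W[...,2]<.056)&(abs(W[...,0]-.4515)<.02)&(abs(W[...,1]+.2457)<.02)
v,u=np.nonzero(m); print(len(u),u.mean(),v.mean(),W[m].min(0),W[m].max(0),ray(i,u.mean(),v.mean(),.05))
print(go([.4515,-.2457,.025],90.0))
E
```

```text
time: 2.82
tool_pos: [0.4529, -0.2466, 0.1055]
orientation: [[-1.0, 0.004, 0.003], [0.004, 1.0, -0.002], [-0.003, -0.002, -1.0]]
contact_force: [-0.1, -0.4, 0.2]
opening: 0.597
794 277.6133501259446 236.12216624685138 [ 0.4418 -0.2551  0.044 ] [ 0.462  -0.2356  0.0523] [ 0.4511 -0.2456  0.05  ]
[array([0.1724, 0.11  , 8.0675]), array([-0.1141,  0.177 , -0.2269])]
```

View pics/w2.png

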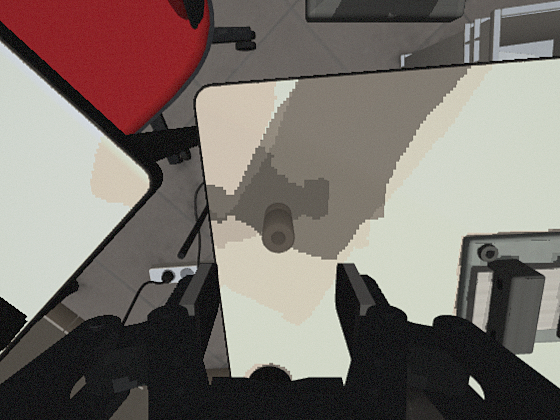

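The sample's top is at (278,236), centred between the fingers. The second measurement agrees: (0.4513, -0.2457). Going down to grip it.

```bash
python3 -m handwheel '[{"grip":0.4,"travel":[0.17,0.1,2],"delta_rot":[-0.1,0.2,0]},{"grip":0.4,"travel":[0.17,0.1,4],"delta_rot":[-0.1,0.2,0]},{"grip":0.4,"travel":[0.17,0.1,6],"delta_rot":[-0.1,0.2,0]},{"grip":0.4,"travel":[0.17,0.1,7.5],"delta_rot":[-0.1,0.2,0]},{"grip":0.4,"travel":[0.17,0.1,8],"delta_rot":[-0.1,0.2,0]},{"grip":0.4,"travel":[0.17,0.1,8.05],"delta_rot":[-0.1,0.2,0]},{"grip":0.4,"travel":[0.17,0.1,8.05],"delta_rot":[-0.1,0.2,0]},{"grip":0.4,"travel":[0.17,0.1,8.05],"delta_rot":[-0.1,0.2,0]}]'
python3 -m handwheel '[{"grip":0.6,"travel":[0,0,0],"delta_rot":[0,0,0]},{"grip":0.7,"travel":[0,0,0],"delta_rot":[0,0,0]},{"grip":0.8,"travel":[0,0,0],"delta_rot":[0,0,0]},{"grip":0.9,"travel":[0,0,0],"delta_rot":[0,0,0]},{"grip":1,"travel":[0,0,0],"delta_rot":[0,0,0]},{"grip":1,"travel":[0,0,0],"delta_rot":[0,0,0]},{"grip":1,"travel":[0,0,0],"delta_rot":[0,0,0]},{"grip":1,"travel":[0,0,0],"delta_rot":[0,0,0]}]' 35
```

```text
time: 3.53
tool_pos: [0.4527, -0.2465, 0.0267]
orientation: [[-1.0, 0.004, 0.002], [0.004, 1.0, -0.002], [-0.002, -0.002, -1.0]]
contact_force: [0.5, 0.2, -0.3]
opening: 0.602
time: 4.2
tool_pos: [0.4536, -0.2469, 0.0277]
orientation: [[-1.0, 0.004, 0.004], [0.004, 1.0, -0.003], [-0.004, -0.003, -1.0]]
contact_force: [-0.8, 0.3, 5.3]
opening: 0.215
```

```bash
python3 -m handwheel '[{"grip":1,"travel":[0,0,-1],"delta_rot":[0,0,0]},{"grip":1,"travel":[0,0,-3],"delta_rot":[0,0,0]},{"grip":1,"travel":[0,0,-6],"delta_rot":[0,0,0]},{"grip":1,"travel":[0,0,-9],"delta_rot":[0,0,0]},{"grip":1,"travel":[0,2,-12],"delta_rot":[0,0,0]},{"grip":1,"travel":[0,5,-14],"delta_rot":[0,0,-1]},{"grip":1,"travel":[0,8,-15],"delta_rot":[0,0,-2]},{"grip":1,"travel":[0,11,-15],"delta_rot":[0,0,-3]}]'
python3 -m handwheel '[{"grip":1,"travel":[0,3,0],"delta_rot":[0,0,0]},{"grip":1,"travel":[0,6,0],"delta_rot":[0,0,0]},{"grip":1,"travel":[0,8,0],"delta_rot":[0,0,0]},{"grip":1,"travel":[0,8.5,0],"delta_rot":[0,0,0]},{"grip":1,"travel":[0,8.5,0],"delta_rot":[0,0,0]},{"grip":1,"travel":[0,8.5,0],"delta_rot":[0,0,0]},{"grip":1,"travel":[0,8.5,0],"delta_rot":[0,0,0]},{"grip":1,"travel":[0,8.5,0],"delta_rot":[0,0,0]}]'
python3 - <<'E'
from h import *
import pickle
i,im,d=snap("wrist","w3"); np.save("w3d.npy",d); pickle.dump(i,open("w3.pkl","wb")); s=sensors.read_state();print(s["tool_pos"],s["moment"],s["contact_force"])
E
```

```text
time: 4.87
tool_pos: [0.4549, -0.1361, 0.1809]
orientation: [[-0.999, -0.048, 0.01], [-0.048, 0.999, -0.004], [-0.01, -0.005, -1.0]]
contact_force: [0.4, -0.1, -1.4]
opening: 0.22
time: 5.53
tool_pos: [0.4509, -0.0523, 0.1805]
orientation: [[-0.999, -0.046, 0.01], [-0.046, 0.999, -0.005], [-0.009, -0.005, -1.0]]
contact_force: [0.4, -0.7, -1.2]
opening: 0.218
[ 0.4508 -0.0523  0.1804] [ 0.0293 -0.0103 -0.0362] [ 0.7472 -0.172  -0.0264]
```

View pics/w3.png

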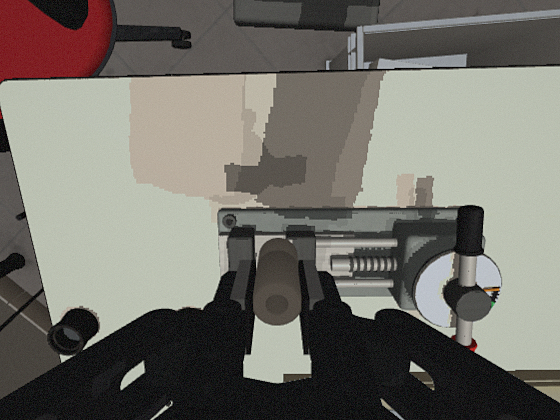

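The wrist view shows the held sample at (277,280) above the jaws at (240,245) and (301,247). The dial is at (457,287), the hub at (468,300) and the black end at (468,228). Measuring these now.

Run:
```python
from h import *
import pickle
i=pickle.load(open("w3.pkl","rb")); d=np.load("w3d.npy"); W=cloud(i,d); im=cv2.imread("pics/w3.png")
m0=abs(W[...,2]-.042)<.005
for a,b in((225,256),(285,318)):
    m=m0.copy(); m[:,:a]=0; m[:,b:]=0; m[:215]=0; m[265:]=0
    q=W[m]; vx=np.array([np.cos(np.radians(3)),np.sin(np.radians(3))]); vy=np.array([-vx[1],vx[0]])
    y=q[:,:2]@vy; x=q[:,:2]@vx; print("jaw n",len(q),"y range",np.percentile(y,[1,5,50,95,99]),"x min",np.percentile(x,[0,2]))
m=np.zeros(d.shape,bool); m[200:260,450:490]=1; m&=(W[...,2]>.09)&(W[...,2]<.11); q=W[m]; print("black",len(q),q.min(0),q.max(0),q.mean(0),cv2.minAreaRect(q[:,:2].astype(np.float32)*1000))
m=np.zeros(d.shape,bool); m[270:325,440:495]=1; m&=(W[...,2]>.096)&(W[...,2]<.104); q=W[m]; print("hub",len(q),q.mean(0),cv2.minEnclosingCircle(q[:,:2].astype(np.float32)*1000))
m=(W[...,2]>.06)&(W[...,2]<.09); m[:,:410]=0; m[:240]=0;m[335:]=0;q=W[m]; print("disc z",np.percentile(q[:,2],[5,25,50,75,95]))
hsv=cv2.cvtColor(im,cv2.COLOR_BGR2HSV)
for n,lo,hi in(("orange",(8,120,100),(28,255,255)),("green",(40,80,40),(95,255,255)),("red",(0,120,60),(6,255,255))):
    k=cv2.inRange(hsv,lo,hi); k[:,:400]=0; k[:230]=0; v,u=np.nonzero(k); print(n,len(u),u.mean() if len(u) else 0,v.mean() if len(u) else 0)
cv2.imwrite("pics/w3z.png",cv2.resize(im[195:355,390:530],None,fx=3.7,fy=3.7,interpolation=cv2.INTER_CUBIC))
```

```text
jaw n 669 y range [-0.119  -0.1181 -0.109  -0.0984 -0.0976] x min [0.4764 0.4769]
jaw n 548 y range [-0.0674 -0.0644 -0.0527 -0.0439 -0.0429] x min [0.4765 0.4768]
black 1349 [0.4327 0.071  0.09  ] [0.4721 0.0923 0.1025] [0.4505 0.0787 0.0979] ((452.2050476074219, 81.25591278076172), (38.533626556396484, 18.65450096130371), 8.876477241516113)
hub 733 [0.4962 0.0852 0.1003] ((500.024658203125, 88.71629333496094), 22.950925827026367)
disc z [0.0792 0.0809 0.0814 0.0819 0.0835]
orange 35 491.45714285714286 289.37142857142857
green 18 492.0 303.5
red 54 469.9259259259259 344.8888888888889
```

View pics/w3z.png

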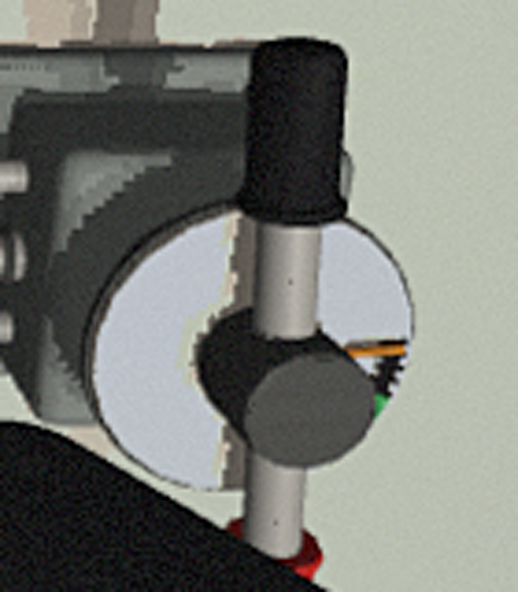

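Run:
```python
from h import *
import pickle
from scipy.optimize import least_squares
i=pickle.load(open("w3.pkl","rb")); d=np.load("w3d.npy"); W=cloud(i,d)
s=sensors.read_state(); R=s["orientation"]; p=s["tool_pos"]
T=(W-p)@R  # tool frame
m=np.zeros(d.shape,bool); m[225:330,245:315]=1
m&=(abs(T[...,1])<.0095)&(abs(T[...,0])<.02)&(T[...,2]>-.03)&(T[...,2]<.035)
q=T[m]; print(len(q)); 
for a in np.arange(-.028,.03,.005):
    k=q[(q[:,2]>a)&(q[:,2]<a+.005)]
    if len(k)>20: print(round(a,3),len(k),"x",k[:,0].min(),k[:,0].max(),"y",k[:,1].min(),k[:,1].max())
# side fit: points below top face
k=q[(q[:,2]>-.018)&(q[:,2]<.02)]
f=lambda a:np.hypot(k[:,0]-a[0]-a[2]*k[:,2],k[:,1]-a[1]-a[3]*k[:,2])-.01
r=least_squares(f,[0,0,0,0],loss="soft_l1",f_scale=.001); print(r.x,np.sqrt((r.fun**2).mean()), np.degrees(np.arctan(r.x[2:])))
```

```text
3653
-0.028 573 x -0.007560129868698695 0.012445604649974216 y -0.009385388765816273 0.009273604627715957
-0.023 1306 x -0.009802900803545036 0.012709183881791177 y -0.009479027585671219 0.009496630989470449
-0.018 391 x -0.009882787242120175 0.012818083079742236 y -0.009422989581864936 0.009328192556655554
-0.013 310 x -0.003036975366112449 0.012383611194164514 y -0.009484248509219521 0.009396093286719183
-0.008 211 x -0.003008616894930164 0.012310577901977699 y -0.00943624360780202 0.009498185769109926
-0.003 183 x 0.004757407171354881 0.011767121597812027 y -0.008786308530203278 0.009324460467752909
0.002 156 x 0.003910925479848443 0.01164980865789271 y -0.008828182637167536 0.009365258980008001
0.007 135 x 0.003708755837259395 0.01164390525990812 y -0.008772341273530902 0.00937327116826178
0.012 142 x 0.004682476252034363 0.011828179764509726 y -0.008478600638075687 0.009469006158692983
0.017 122 x 0.0029087771228227975 0.011818033338003256 y -0.008860823070068443 0.00927575512898116
0.022 96 x 0.003999029195196369 0.01167630574789645 y -0.008540362547326099 0.009468008730070674
[ 0.0015  0.0006 -0.0254  0.028 ] 0.002049327459116621 [-1.4522  1.605 ]
```

Run:
```python
from h import *
print(go([.5119,-.0577,.10],93.0))
```

```text
[array([-6.001 , -0.7784,  8.1052]), array([-0.2869,  0.5367, -0.366 ])]
```

```bash
python3 -m handwheel '[{"grip":1,"travel":[-2,-0.3,1],"delta_rot":[-0.1,0.2,-0.1]},{"grip":1,"travel":[-4,-0.6,2],"delta_rot":[-0.2,0.4,-0.3]},{"grip":1,"travel":[-6,-0.78,4],"delta_rot":[-0.3,0.5,-0.4]},{"grip":1,"travel":[-6,-0.78,6],"delta_rot":[-0.3,0.5,-0.4]},{"grip":1,"travel":[-6,-0.78,8],"delta_rot":[-0.3,0.5,-0.4]},{"grip":1,"travel":[-6,-0.78,8.1],"delta_rot":[-0.3,0.5,-0.4]},{"grip":1,"travel":[-6,-0.78,8.1],"delta_rot":[-0.3,0.5,-0.4]},{"grip":1,"travel":[-6,-0.78,8.1],"delta_rot":[-0.3,0.5,-0.4]}]'
python3 - <<'E'
from h import *
i,im,d=snap("wrist","w4")
print(go([.5119,-.0577,.0505],93.0))
W=cloud(i,d);vx=np.array([np.cos(np.radians(3)),np.sin(np.radians(3))]); vy=np.array([-vx[1],vx[0]])
m=(abs(W[...,2]-.042)<.004); q=W[m]; y=q[:,:2]@vy; x=q[:,:2]@vx; k=(x>.474)&(x<.54)
h,e=np.histogram(y[k],np.arange(-.125,-.035,.002)); print(list(zip((e[:-1]*1000).round(),h)))
cv2.imwrite("pics/w4z.png",cv2.resize(im[150:350,160:400],None,fx=3.3,fy=3,interpolation=cv2.INTER_CUBIC))
E
```

```text
time: 6.25
tool_pos: [0.5123, -0.0583, 0.1008]
orientation: [[-0.999, -0.052, 0.001], [-0.052, 0.999, 0.0], [-0.001, 0.0, -1.0]]
contact_force: [-0.3, -0.8, -0.7]
opening: 0.221
[array([0.0991, 0.0526, 5.0873]), array([-0.0065,  0.1607, -0.0025])]
[(np.float64(-125.0), np.int64(0)), (np.float64(-123.0), np.int64(0)), (np.float64(-121.0), np.int64(27)), (np.float64(-119.0), np.int64(256)), (np.float64(-117.0), np.int64(283)), (np.float64(-115.0), np.int64(283)), (np.float64(-113.0), np.int64(281)), (np.float64(-111.0), np.int64(283)), (np.float64(-109.0), np.int64(256)), (np.float64(-107.0), np.int64(246)), (np.float64(-105.0), np.int64(248)), (np.float64(-103.0), np.int64(245)), (np.float64(-101.0), np.int64(245)), (np.float64(-99.0), np.int64(259)), (np.float64(-97.0), np.int64(0)), (np.float64(-95.0), np.int64(0)), (np.float64(-93.0), np.int64(0)), (np.float64(-91.0), np.int64(0)), (np.float64(-89.0), np.int64(0)), (np.float64(-87.0), np.int64(0)), (np.float64(-85.0), np.int64(0)), (np.float64(-83.0), np.int64(0)), (np.float64(-81.0), np.int64(0)), (np.float64(-79.0), np.int64(0)), (np.float64(-77.0), np.int64(0)), (np.float64(-75.0), np.int64(0)), (np.float64(-73.0), np.int64(0)), (np.float64(-71.0), np.int64(0)), (np.float64(-69.0), np.int64(249)), (np.float64(-67.0), np.int64(252)), (np.float64(-65.0), np.int64(240)), (np.float64(-63.0), np.int64(250)), (np.float64(-61.0), np.int64(266)), (np.float64(-59.0), np.int64(287)), (np.float64(-57.0), np.int64(282)), (np.float64(-55.0), np.int64(285)), (np.float64(-53.0), np.int64(290)), (np.float64(-51.0), np.int64(291)), (np.float64(-49.0), np.int64(308)), (np.float64(-47.0), np.int64(307)), (np.float64(-45.0), np.int64(270)), (np.float64(-43.0), np.int64(20)), (np.float64(-41.0), np.int64(0)), (np.float64(-39.0), np.int64(0))]
```

View pics/w4z.png

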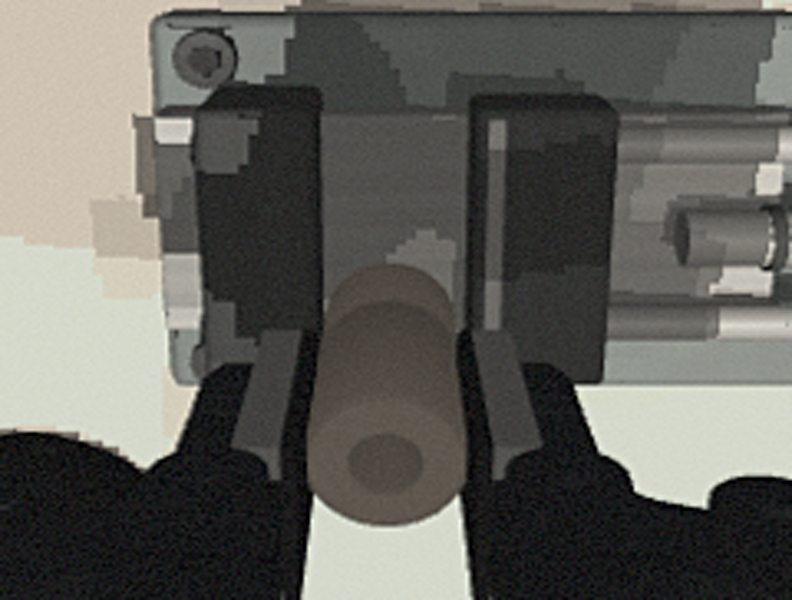

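The sample hangs upright between the jaws, whose faces are at y' = -97 and -69 mm. Lowering it.

```bash
python3 -m handwheel '[{"grip":1,"travel":[0.05,0.1,1.2],"delta_rot":[0,0,0]},{"grip":1,"travel":[0.05,0.1,2.4],"delta_rot":[0,0,0]},{"grip":1,"travel":[0.05,0.1,3.6],"delta_rot":[0,0,0]},{"grip":1,"travel":[0.05,0.1,4.4],"delta_rot":[0,0,0]},{"grip":1,"travel":[0.05,0.1,4.8],"delta_rot":[0,0,0]},{"grip":1,"travel":[0.05,0.1,4.95],"delta_rot":[0,0,0]},{"grip":1,"travel":[0.05,0.1,5.0],"delta_rot":[0,0,0]},{"grip":1,"travel":[0.05,0.1,5.0],"delta_rot":[0,0,0]}]'
python3 - <<'E'
from h import *
s=sensors.read_state();print(s["tool_pos"],s["contact_force"],go([.5119,-.0574,.05],93.0))
E
```

```text
time: 6.97
tool_pos: [0.5129, -0.0573, 0.052]
orientation: [[-0.999, -0.052, 0.004], [-0.052, 0.999, -0.0], [-0.004, -0.0, -1.0]]
contact_force: [0.5, 0.6, -0.0]
opening: 0.22
[ 0.5129 -0.0573  0.052 ] [ 0.4597  0.6438 -0.0106] [array([ 0.1049, -0.0065,  0.2043]), array([-0.0203,  0.2308, -0.0034])]
```

```bash
python3 -m handwheel '[{"grip":1,"travel":[0.1,0,0.05],"delta_rot":[0,0.2,0]},{"grip":1,"travel":[0.1,0,0.1],"delta_rot":[0,0.2,0]},{"grip":1,"travel":[0.1,0,0.15],"delta_rot":[0,0.2,0]},{"grip":1,"travel":[0.1,0,0.2],"delta_rot":[0,0.2,0]},{"grip":1,"travel":[0.1,0,0.25],"delta_rot":[0,0.2,0]},{"grip":1,"travel":[0.1,0,0.3],"delta_rot":[0,0.2,0]},{"grip":1,"travel":[0.1,0,0.3],"delta_rot":[0,0.2,0]},{"grip":1,"travel":[0.1,0,0.3],"delta_rot":[0,0.2,0]}]'
python3 - <<'E'
from h import *
s=sensors.read_state();print(s["tool_pos"],s["contact_force"],go([.5119,-.0574,.05],93.0))
E
```

```text
time: 7.63
tool_pos: [0.5122, -0.0574, 0.0498]
orientation: [[-0.999, -0.052, 0.001], [-0.052, 0.999, -0.0], [-0.001, -0.0, -1.0]]
contact_force: [-1.2, 0.2, 5.5]
opening: 0.219
[ 0.5122 -0.0574  0.0498] [-1.2217  0.2083  5.5048] [array([ 0.0335, -0.0015, -0.0229]), array([-0.0261,  0.0814, -0.0039])]
```

In contact at 5.5 N upward. Releasing gently.

```bash
python3 -m handwheel '[{"grip":0.75,"travel":[0,0,-0.05],"delta_rot":[0,0,0]},{"grip":0.7,"travel":[0,0,-0.05],"delta_rot":[0,0,0]},{"grip":0.65,"travel":[0,0,-0.05],"delta_rot":[0,0,0]},{"grip":0.6,"travel":[0,0,-0.05],"delta_rot":[0,0,0]},{"grip":0.5,"travel":[0,0,-0.05],"delta_rot":[0,0,0]},{"grip":0.4,"travel":[0,0,-0.05],"delta_rot":[0,0,0]},{"grip":0.35,"travel":[0,0,-0.1],"delta_rot":[0,0,0]},{"grip":0.3,"travel":[0,0,-0.2],"delta_rot":[0,0,0]}]'
python3 -m handwheel '[{"grip":0.3,"travel":[0,0,-1],"delta_rot":[0,0,0]},{"grip":0.3,"travel":[0,0,-3],"delta_rot":[0,0,0]},{"grip":0.3,"travel":[0,0,-6],"delta_rot":[0,0,0]},{"grip":0.3,"travel":[0,0,-9],"delta_rot":[0,0,0]},{"grip":0.3,"travel":[0,0,-11],"delta_rot":[0,0,0]},{"grip":0.3,"travel":[1,2,-12],"delta_rot":[0,0,0]},{"grip":0.3,"travel":[2,5,-12],"delta_rot":[0,0,0]},{"grip":0.3,"travel":[3,7,-12],"delta_rot":[0,0,0]}]'
python3 -m handwheel '[{"grip":0.3,"travel":[1,2,-1],"delta_rot":[0,0,0]},{"grip":0.3,"travel":[2,4,-1],"delta_rot":[0,0,0]},{"grip":0.3,"travel":[3,6,-1],"delta_rot":[0,0,0]},{"grip":0.3,"travel":[4,6,-1],"delta_rot":[0,0,0]},{"grip":0.3,"travel":[4,6,-1],"delta_rot":[0,0,0]},{"grip":0.3,"travel":[4,6,-1],"delta_rot":[0,0,0]},{"grip":0.3,"travel":[4,6,-1],"delta_rot":[0,0,0]},{"grip":0.3,"travel":[4,6,-1],"delta_rot":[0,0,0]}]'
python3 - <<'E'
from h import *
import pickle
i,im,d=snap("wrist","w5"); np.save("w5d.npy",d); pickle.dump(i,open("w5.pkl","wb"))
print(sensors.read_state()["joint_pos"])
E
```

```text
time: 8.3
tool_pos: [0.5121, -0.0573, 0.0516]
orientation: [[-0.999, -0.052, 0.001], [-0.052, 0.999, -0.0], [-0.001, -0.0, -1.0]]
contact_force: [0.6, -0.4, 0.6]
opening: 0.698
time: 8.97
tool_pos: [0.4788, 0.0122, 0.1737]
orientation: [[-0.999, -0.052, 0.005], [-0.052, 0.999, 0.001], [-0.005, 0.0, -1.0]]
contact_force: [0.0, -0.2, -0.4]
opening: 0.7
time: 9.63
tool_pos: [0.4364, 0.0693, 0.1837]
orientation: [[-0.999, -0.05, 0.005], [-0.05, 0.999, 0.0], [-0.005, 0.0, -1.0]]
contact_force: [-0.9, -0.0, -0.7]
opening: 0.702
[  9.0418   8.6574 -13.4608  67.6058  -0.0195   6.1675]
```

View pics/w5.png

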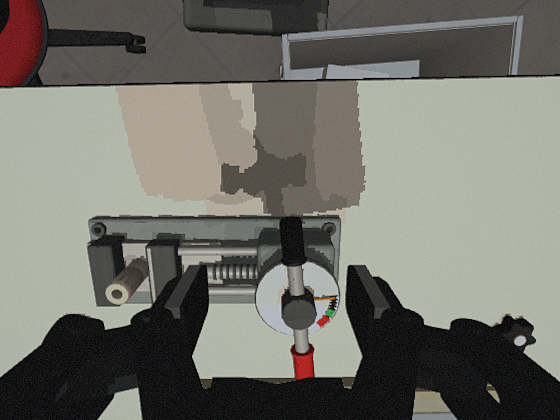

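The sample stands between the jaws at (120,293). The hub is at (298,310), the red end at (303,362), the black end at (291,240), and the needle at (325,297).

```bash
cat >> h.py <<'E'
def handle(i,im,d,hub=None):
    W=cloud(i,d); hsv=cv2.cvtColor(im,cv2.COLOR_BGR2HSV)
    near=(np.hypot(W[...,0]-.4965,W[...,1]-.0865)<.085)
    out={}
    # disc
    m=near&(abs(W[...,2]-.0815)<.004)&(hsv[...,1]<60)&(hsv[...,2]>120)
    return W,hsv,near,m
E
python3 - <<'E'
from h import *
import pickle
i=pickle.load(open("w5.pkl","rb")); d=np.load("w5d.npy"); im=cv2.imread("pics/w5.png"); W,hsv,near,m=handle(i,im,d)
k=m.astype(np.uint8)*255; c=max(cv2.findContours(k,cv2.RETR_EXTERNAL,cv2.CHAIN_APPROX_NONE)[0],key=cv2.contourArea)
pts=np.array([ray(i,u,v,.0815) for u,v in cv2.convexHull(c)[:,0]])[:,:2]; print("disc",len(pts),cv2.minEnclosingCircle(pts.astype(np.float32)*1000))
hub=near&(W[...,2]>.0965)&(W[...,2]<.104); hub[:, :275]=0; hub[:,320:]=0; hub[:290]=0; hub[335:]=0
hp=W[hub]; v,u=np.nonzero(hub); print("hub z",np.percentile(hp[:,2],[5,50,95]))
# dark hub top
mh=hub&(hsv[...,2]<90); v,u=np.nonzero(mh); (cx,cy),r=cv2.minEnclosingCircle(np.stack([u,v],1).astype(np.float32)); print("hubpx",cx,cy,r,u.mean(),v.mean(),ray(i,u.mean(),v.mean(),.099))
mb=near&(W[...,2]>.088)&(W[...,2]<.104)&(W[...,0]<.465); q=W[mb]; v,u=np.nonzero(mb); print("black",len(q),q.mean(0),cv2.minAreaRect(q[:,:2].astype(np.float32)*1000))
mr=cv2.inRange(hsv,(0,120,60),(8,255,255)).astype(bool)|cv2.inRange(hsv,(172,120,60),(180,255,255)).astype(bool); mr&=near&(W[...,2]>.085); q=W[mr]; print("red",len(q),q.mean(0),q.min(0),q.max(0),cv2.minAreaRect(q[:,:2].astype(np.float32)*1000))
bar=near&(W[...,2]>.088)&(W[...,2]<.106); q=W[bar]; 
vx,vy,x0,y0=cv2.fitLine(q[:,:2].astype(np.float32),cv2.DIST_HUBER,0,.001,.001).ravel(); print("bar",np.degrees(np.arctan2(vy,vx)),x0,y0)
cv2.imwrite("pics/w5z.png",cv2.resize(im[210:390,230:370],None,fx=3.3,fy=3.3,interpolation=cv2.INTER_CUBIC))
vxx=np.array([np.cos(np.radians(3)),np.sin(np.radians(3))]); 
m=(W[...,2]>.055)&(W[...,2]<.08)&(abs(W[...,0]-.51)<.03)&(abs(W[...,1]+.0574)<.03); q=W[m]; print("sample",q.min(0),q.max(0)); mt=m&(W[...,2]>.068); v,u=np.nonzero(mt); print(ray(i,u.mean(),v.mean(),.072))
E
```

```text
disc 23 ((504.52545166015625, 81.23519897460938), 31.680267333984375)
hub z [0.0969 0.102  0.1039]
hubpx 298.5 311.0 18.200374603271484 298.00602409638554 306.58734939759034 [0.499  0.0887 0.099 ]
black 1074 [0.4486 0.0811 0.0983] ((449.1627502441406, 81.81499481201172), (32.56219482421875, 18.072187423706055), 6.421900272369385)
red 530 [0.5475 0.0958 0.1006] [0.4238 0.0748 0.0875] [0.5673 0.1052 0.2578] ((494.9913330078125, 86.56341552734375), (143.80445861816406, 17.2477970123291), 10.513601303100586)
bar 8.450049 0.4923411 0.08744404
sample [ 0.4999 -0.0665  0.0551] [ 0.5203 -0.0459  0.0742]
[ 0.5094 -0.0554  0.072 ]
```

View pics/w5z.png

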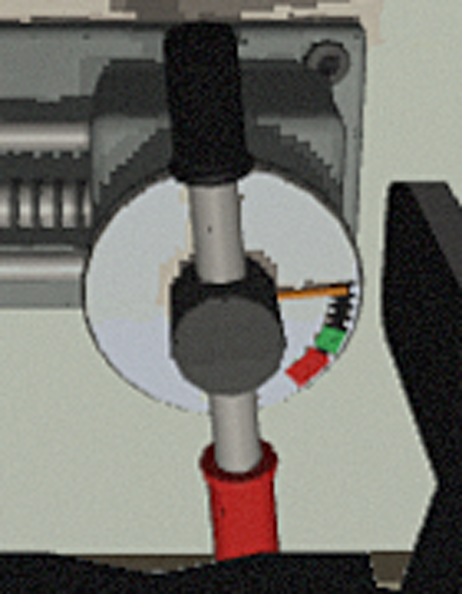

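Run:
```python
from h import *
import pickle
i=pickle.load(open("w5.pkl","rb"))
print(ray(i,299.1,314.5,.099),ray(i,297.3,297.9,.0815)); 
print(proj(i,[.5025,.0885,.099]),ray(i,298,311.5,.099))
for z,l in((.0815,((85,290),(360,290),(222,165),(222,415))),): print([ray(i,230+a/3.3,210+b/3.3,z)[:2] for a,b in l])
for a,b in((172,345),(285,345),(228,296),(228,396)): print(ray(i,230+a/3.3,210+b/3.3,.099)[:2])
it=cams.camera_info("top"); print(proj(it,[.5025,.0885,.099]))
```

```text
[0.5055 0.09   0.099 ] [0.5017 0.0894 0.0815]
[297.3602 310.8209] [0.503 0.089 0.099]
[array([0.5033, 0.0569]), array([0.5   , 0.1221]), array([0.4697, 0.0872]), array([0.536 , 0.0916])]
[0.5062 0.0775]
[0.5049 0.1027]
[0.4933 0.0891]
[0.5187 0.0909]
[302.3741 232.9912]
```

Run:
```python
from h import *
it=cams.camera_info("top"); print([ray(it,300,192,z)[:2] for z in(.03,.08)])
i,im,d=snap("top"); W=cloud(it,d); print(W[150:194:4,300].round(3))
print(go([.557,.0964,.14],98.0),go([.557,.0964,.075],98.0))
```

```text
[array([0.6322, 0.0953]), array([0.6223, 0.0955])]
[[ 0.752  0.096  0.061]
 [ 0.74   0.096  0.063]
 [ 0.729  0.096  0.057]
 [ 0.716  0.096  0.061]
 [ 0.707  0.096  0.049]
 [ 0.695  0.096  0.048]
 [ 0.684  0.096  0.044]
 [ 0.672  0.096  0.044]
 [ 0.661  0.095  0.038]
 [ 0.65   0.095  0.031]
 [ 0.645  0.095 -0.003]]
[array([-12.1775,   2.0902,   4.3987]), array([ 0.0009,  0.2609, -5.1227])] [array([-12.1479,   2.0888,  10.8986]), array([ 0.0009,  0.2609, -5.1227])]
```

Console is low (3–6 cm tall, starts at x≈0.645), so it isn't in the way. Approaching the red end from above.

```bash
python3 -m handwheel '[{"grip":0.4,"travel":[-3,0.6,0],"delta_rot":[0,0,-2]},{"grip":0.4,"travel":[-6,1.2,0],"delta_rot":[0,0,-4]},{"grip":0.4,"travel":[-9,1.8,0.5],"delta_rot":[0,0.2,-5]},{"grip":0.4,"travel":[-12.1,2.1,1.5],"delta_rot":[0,0.2,-5.1]},{"grip":0.4,"travel":[-12.1,2.1,3],"delta_rot":[0,0.2,-5.1]},{"grip":0.4,"travel":[-12.1,2.1,4],"delta_rot":[0,0.2,-5.1]},{"grip":0.4,"travel":[-12.1,2.1,4.4],"delta_rot":[0,0.2,-5.1]},{"grip":0.4,"travel":[-12.1,2.1,4.4],"delta_rot":[0,0.2,-5.1]}]'
python3 - <<'E'
from h import *
i,im,d=snap("wrist","w6"); print(go([.557,.0964,.075],98.0)); s=sensors.read_state(); print(s["joint_pos"][5],proj(i,[.557,.0964,.1]),proj(i,[.5025,.0888,.099]))
E
```

```text
time: 10.4
tool_pos: [0.5544, 0.0958, 0.1383]
orientation: [[-0.99, -0.138, -0.003], [-0.138, 0.99, -0.001], [0.003, -0.0, -1.0]]
contact_force: [-0.3, 0.4, 0.3]
opening: 0.598
[array([-0.2046,  0.0118,  6.4539]), array([-0.0035, -0.0575, -0.046 ])]
1.860692465298031 [275.7068 254.1543] [275.6372 154.1898]
```

View pics/w6.png

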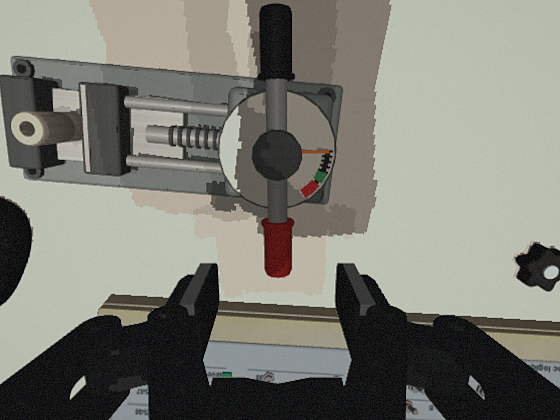

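The red grip at (278,248) sits between the fingers, and the dial and needle (315,152) are visible. Descending and pinching.

```bash
python3 -m handwheel '[{"grip":0.4,"travel":[-0.15,0,2],"delta_rot":[0,0,0]},{"grip":0.4,"travel":[-0.15,0,4],"delta_rot":[0,0,0]},{"grip":0.4,"travel":[-0.15,0,5.5],"delta_rot":[0,0,0]},{"grip":0.4,"travel":[-0.15,0,6.3],"delta_rot":[0,0,0]},{"grip":0.5,"travel":[-0.15,0,6.5],"delta_rot":[0,0,0]},{"grip":0.6,"travel":[-0.15,0,6.5],"delta_rot":[0,0,0]},{"grip":0.7,"travel":[-0.15,0,6.5],"delta_rot":[0,0,0]},{"grip":0.7,"travel":[-0.15,0,6.5],"delta_rot":[0,0,0]}]' 30
python3 - <<'E'
from h import *
s=sensors.read_state(); print(go([.557,.0964,.075],98.0),s["contact_force"],s["moment"])
E
python3 -m handwheel '[{"grip":0.8,"travel":[0,0,0],"delta_rot":[0,0,0]},{"grip":0.9,"travel":[0,0,0],"delta_rot":[0,0,0]},{"grip":1,"travel":[0,0,0],"delta_rot":[0,0,0]},{"grip":1,"travel":[0,0,0],"delta_rot":[0,0,0]},{"grip":1,"travel":[0,0,0],"delta_rot":[0,0,0]},{"grip":1,"travel":[0,0,0],"delta_rot":[0,0,0]},{"grip":1,"travel":[0,0,0],"delta_rot":[0,0,0]},{"grip":1,"travel":[0,0,0],"delta_rot":[0,0,0]}]' 30
python3 - <<'E'
from h import *
i,im,d=snap("wrist","w7"); s=sensors.read_state(); print(s["tool_pos"],s["orientation"],s["contact_force"],s["moment"])
E
```

```text
time: 11.12
tool_pos: [0.5575, 0.0963, 0.076]
orientation: [[-0.99, -0.138, 0.002], [-0.138, 0.99, 0.0], [-0.002, -0.0, -1.0]]
contact_force: [0.3, 0.0, -0.2]
opening: 0.303
[array([0.0459, 0.0116, 0.1048]), array([-0.0016,  0.0957, -0.0449])] [ 0.3135  0.0179 -0.1966] [-0.0576 -0.0269 -0.0081]
time: 11.78
tool_pos: [0.5583, 0.0965, 0.0767]
orientation: [[-0.99, -0.138, 0.004], [-0.138, 0.99, 0.0], [-0.004, -0.0, -1.0]]
contact_force: [1.6, 0.5, 5.9]
opening: 0.175
[0.5583 0.0965 0.0768] [[-0.9904 -0.1384  0.0037]
 [-0.1384  0.9904  0.0005]
 [-0.0037  0.     -1.    ]] [1.9009 0.0353 5.2715] [-0.0899 -0.175   0.0036]
```

View pics/w7.png

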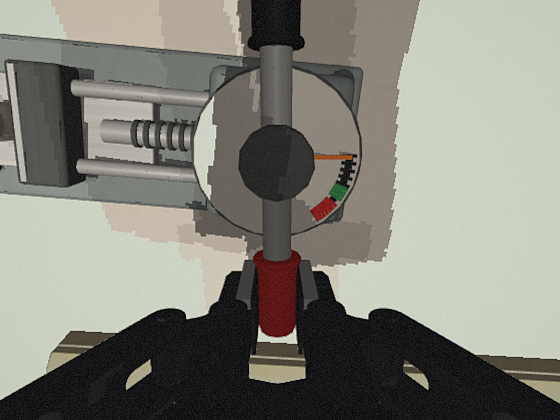

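```bash
cat >> h.py <<'E'
HUB=np.array([.5025,.0888])
def torque(tag=None):
    i,im,d=snap("wrist",tag); s=sensors.read_state()
    hsv=cv2.cvtColor(im,cv2.COLOR_BGR2HSV); W=cloud(i,d)
    near=(np.hypot(W[...,0]-HUB[0],W[...,1]-HUB[1])<.038)&(W[...,2]<.092)&(W[...,2]>.07)
    def ang(lo,hi):
        m=(cv2.inRange(hsv,lo,hi)>0)&near
        if m.sum()<8: return None,m.sum()
        v,u=np.nonzero(m); P=np.array([ray(i,a,b,.0815)[:2] for a,b in zip(u,v)])-HUB
        return np.angle(np.exp(1j*np.arctan2(P[:,1],P[:,0])).mean()),m.sum()
    o,no=ang((8,130,60),(25,255,255)); g,ng=ang((40,80,30),(95,255,255))
    R=s["orientation"]; h=R.T@(np.r_[HUB,s["tool_pos"][2]]-s["tool_pos"])*100
    F,M=s["contact_force"],s["moment"]; r=np.r_[HUB,.09]-s["tool_pos"]
    yx=np.degrees(np.arctan2(R[1,0],R[0,0]))
    print("t",round(s["time"],2),"tcp",s["tool_pos"],"hub in tool cm",h[:2].round(2),"xyaw",yx.round(1),"j6",s["joint_pos"][5].round(1),"tilt",R[:2,2])
    print("F",F,"M",M,"Tz(about hub, M at tcp)",(np.cross(-r,F)+M)[2].round(3),"open",s["opening"].round(3))
    if o is not None and g is not None:
        a=(o-g+np.pi)%(2*np.pi)-np.pi; print("needle bearing",np.degrees(o).round(1),"n",no,ng,"TORQUE",(0.525-a).round(3))
    else: print("no needle/green",no,ng)
E
python3 -c "
from h import *
torque()"
python3 -m handwheel '[{"grip":1,"travel":[0.02,-0.48,0],"delta_rot":[0,0,5]},{"grip":1,"travel":[0.08,-0.96,0],"delta_rot":[0,0,10]},{"grip":1,"travel":[0.19,-1.42,0],"delta_rot":[0,0,15]},{"grip":1,"travel":[0.33,-1.88,0],"delta_rot":[0,0,20]},{"grip":1,"travel":[0.52,-2.32,0],"delta_rot":[0,0,25]},{"grip":1,"travel":[0.74,-2.75,0],"delta_rot":[0,0,30]},{"grip":1,"travel":[0.99,-3.15,0],"delta_rot":[0,0,35]},{"grip":1,"travel":[1.29,-3.54,0],"delta_rot":[0,0,40]}]'
python3 -c "
from h import *
torque('w8')"
```

```text
t 11.88 tcp [0.5583 0.0965 0.0767] hub in tool cm [5.63 0.01] xyaw -172.0 j6 1.9 tilt [0.0036 0.0005]
time: 12.55
tool_pos: [0.5508, 0.0601, 0.0769]
orientation: [[-0.846, 0.533, 0.004], [0.533, 0.846, 0.002], [-0.003, 0.004, -1.0]]
contact_force: [0.2, 1.5, 3.4]
opening: 0.173
t 12.6 tcp [0.5505 0.0596 0.0769] hub in tool cm [ 5.62 -0.11] xyaw 147.6 j6 38.6 tilt [0.0044 0.0018]Traceback (most recent call last):
  File "<string>", line 3, in <module>
    torque()
    ~~~~~~^^
  File "h.py", line 54, in torque
    print("F",F,"M",M,"Tz(about hub, M at tcp)",(np.cross(-r,F)+M)[2].round(3),"open",s["opening"].round(3))
                                                                                      ^^^^^^^^^^^^^^^^^^
AttributeError: 'float' object has no attribute 'round'
Traceback (most recent call last):
  File "h.py", line 54, in torque
    print("F",F,"M",M,"Tz(about hub, M at tcp)",(np.cross(-r,F)+M)[2].round(3),"open",s["opening"].round(3))
                                                                                      ^^^^^^^^^^^^^^^^^^
AttributeError: 'float' object has no attribute 'round'
```

View pics/w8.png

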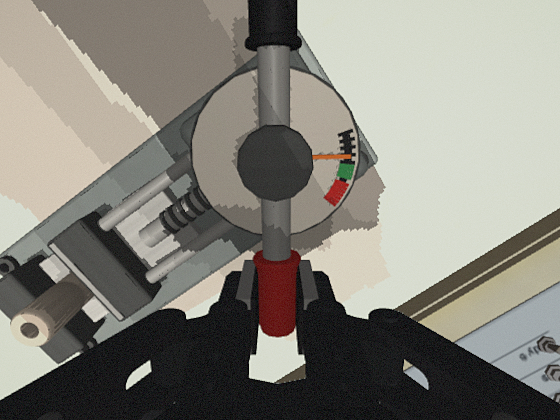

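The handle turns freely and the needle sits between the black and green marks (about 0.3). The sample is still standing.

```bash
sed -i 's/s\["opening"\].round(3)/s["opening"]/' h.py; python3 -c "
from h import *
torque()"
python3 -m handwheel '[{"grip":1,"travel":[0.12,-0.58,0],"delta_rot":[0,0,5]},{"grip":1,"travel":[0.18,-1.06,0],"delta_rot":[0,0,10]},{"grip":1,"travel":[0.29,-1.52,0],"delta_rot":[0,0,15]},{"grip":1,"travel":[0.43,-1.98,0],"delta_rot":[0,0,20]},{"grip":1,"travel":[0.62,-2.42,0],"delta_rot":[0,0,25]},{"grip":1,"travel":[0.84,-2.85,0],"delta_rot":[0,0,30]},{"grip":1,"travel":[1.09,-3.25,0],"delta_rot":[0,0,35]},{"grip":1,"travel":[1.39,-3.64,0],"delta_rot":[0,0,40]}]'
python3 -c "
from h import *
torque()"
```

```text
t 12.65 tcp [0.5508 0.06   0.0769] hub in tool cm [ 5.62 -0.12] xyaw 148.0 j6 38.2 tilt [0.0045 0.0022]
F [1.5393 2.1935 2.5017] M [ 0.4363 -0.1642  0.1937] Tz(about hub, M at tcp) 0.344 open 0.17182706035075046
needle bearing 57.7 n 166 219 TORQUE 0.319
time: 13.32
tool_pos: [0.5213, 0.0368, 0.0771]
orientation: [[-0.307, 0.952, 0.008], [0.952, 0.307, 0.002], [-0.0, 0.008, -1.0]]
contact_force: [3.6, 0.3, 1.3]
opening: 0.172
t 13.37 tcp [0.5206 0.0366 0.0771] hub in tool cm [ 5.53 -0.14] xyaw 107.7 j6 76.3 tilt [0.0073 0.0023]
F [4.5235 2.3752 1.2502] M [ 0.3279 -1.097  -0.0335] Tz(about hub, M at tcp) 0.246 open 0.17389060575344187
needle bearing 18.9 n 171 213 TORQUE 0.323
```

```bash
python3 -m handwheel '[{"grip":1,"travel":[0.04,-0.58,0],"delta_rot":[0,0,5]},{"grip":1,"travel":[0.1,-1.06,0],"delta_rot":[0,0,10]},{"grip":1,"travel":[0.21,-1.52,0],"delta_rot":[0,0,15]},{"grip":1,"travel":[0.35,-1.98,0],"delta_rot":[0,0,20]},{"grip":1,"travel":[0.54,-2.42,0],"delta_rot":[0,0,25]},{"grip":1,"travel":[0.76,-2.85,0],"delta_rot":[0,0,30]},{"grip":1,"travel":[1.01,-3.25,0],"delta_rot":[0,0,35]},{"grip":1,"travel":[1.31,-3.64,0],"delta_rot":[0,0,40]}]'
python3 -c "
from h import *
torque()"
```

```text
time: 14.03
tool_pos: [0.4836, 0.038, 0.0771]
orientation: [[0.38, 0.925, 0.01], [0.925, -0.38, 0.002], [0.006, 0.009, -1.0]]
contact_force: [5.7, 0.2, -0.3]
opening: 0.169
t 14.08 tcp [0.483  0.0382 0.0771] hub in tool cm [ 5.42 -0.13] xyaw 67.5 j6 117.0 tilt [0.0102 0.002 ]
F [ 6.2273 -0.2679  0.7902] M [-0.136  -1.2497 -0.0334] Tz(about hub, M at tcp) 0.287 open 0.17500561723329727
needle bearing -21.5 n 167 220 TORQUE 0.323
```

```bash
python3 -m handwheel '[{"grip":1,"travel":[-0.06,-0.58,0],"delta_rot":[0,0,5]},{"grip":1,"travel":[0,-1.06,0],"delta_rot":[0,0,10]},{"grip":1,"travel":[0.11,-1.52,0],"delta_rot":[0,0,15]},{"grip":1,"travel":[0.25,-1.98,0],"delta_rot":[0,0,20]},{"grip":1,"travel":[0.44,-2.42,0],"delta_rot":[0.2,0,25]},{"grip":1,"travel":[0.66,-2.85,0],"delta_rot":[0.4,0,30]},{"grip":1,"travel":[0.91,-3.25,0],"delta_rot":[0.5,0,35]},{"grip":1,"travel":[1.21,-3.64,0],"delta_rot":[0.6,0,40]}]'
python3 -c "
from h import *
torque('w9')"
```

```text
time: 14.75
tool_pos: [0.4557, 0.0631, 0.077]
orientation: [[0.887, 0.462, 0.006], [0.462, -0.887, 0.008], [0.008, -0.004, -1.0]]
contact_force: [5.4, -0.9, 0.2]
opening: 0.176
t 14.8 tcp [0.4556 0.0635 0.077 ] hub in tool cm [ 5.33 -0.09] xyaw 27.4 j6 160.3 tilt [0.0056 0.0076]
F [ 5.8393 -1.6986  0.6209] M [-0.5748 -1.1607 -0.0065] Tz(about hub, M at tcp) 0.221 open 0.17722751762516792
needle bearing -61.5 n 160 216 TORQUE 0.313
```

View pics/w9.png

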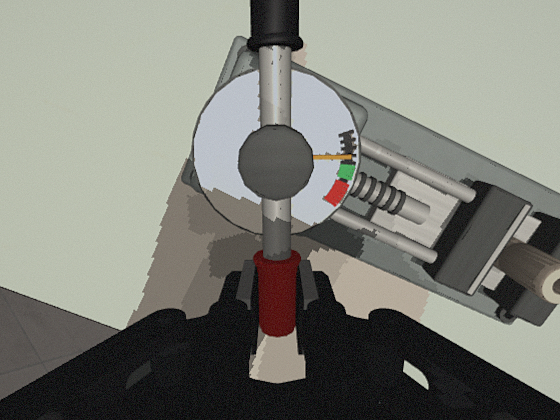

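160° done, and the screw has turned about 142°. Unwinding the 17° twist gently, then releasing and lifting.

```bash
python3 -m handwheel '[{"grip":1,"travel":[0.02,0.48,0],"delta_rot":[0,0,-5]},{"grip":1,"travel":[0.08,0.96,0],"delta_rot":[0,0,-10]},{"grip":1,"travel":[0.19,1.42,0],"delta_rot":[0,0,-15]},{"grip":1,"travel":[0.22,1.6,0],"delta_rot":[0,0,-17]},{"grip":0.8,"travel":[0.22,1.6,0],"delta_rot":[0,0,-17]},{"grip":0.6,"travel":[0.22,1.6,0],"delta_rot":[0,0,-17]},{"grip":0.4,"travel":[0.22,1.6,0],"delta_rot":[0,0,-17]},{"grip":0.3,"travel":[0.22,1.6,0],"delta_rot":[0,0,-17]}]'
python3 -c "
from h import *
torque('w10')"
```

```text
time: 15.47
tool_pos: [0.4639, 0.0503, 0.0764]
orientation: [[0.714, 0.7, 0.004], [0.7, -0.714, 0.007], [0.008, -0.003, -1.0]]
contact_force: [0.1, 0.3, 0.2]
opening: 0.619
t 15.52 tcp [0.4641 0.0503 0.0765] hub in tool cm [ 5.44 -0.06] xyaw 44.4 j6 141.5 tilt [0.004  0.0074]
F [-0.2788  0.0248  0.1298] M [-0.0132 -0.013  -0.02  ] Tz(about hub, M at tcp) -0.032 open 0.6934100964075129
needle bearing -44.5 n 160 213 TORQUE -0.002
```

View pics/w10.png

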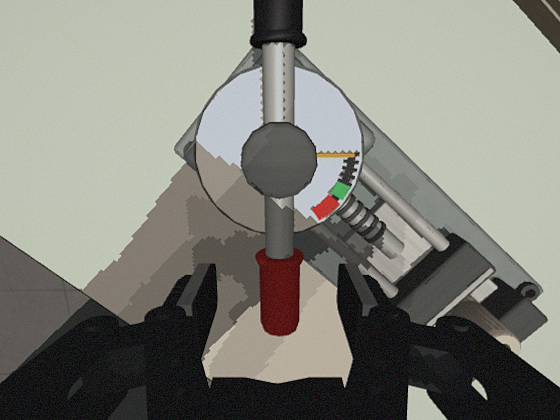

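Released, and the needle is back at 0. Lifting and swinging round to the black end.

```bash
python3 -m handwheel '[{"grip":0.3,"travel":[0,0,-2],"delta_rot":[0,0,0]},{"grip":0.3,"travel":[0,0,-5],"delta_rot":[0,0,0]},{"grip":0.3,"travel":[0,0,-8],"delta_rot":[0,0,-5]},{"grip":0.3,"travel":[2,0,-8.5],"delta_rot":[0,0,-12]},{"grip":0.3,"travel":[4,0,-8.5],"delta_rot":[0,0,-19]},{"grip":0.3,"travel":[6,0,-8.5],"delta_rot":[0,0,-26]},{"grip":0.3,"travel":[8,0,-8.5],"delta_rot":[0,0,-33]},{"grip":0.3,"travel":[10.9,0,-8.5],"delta_rot":[0,0,-40]}]'
python3 -m handwheel '[{"grip":0.3,"travel":[0,0,0],"delta_rot":[0,0,-7]},{"grip":0.3,"travel":[0,0,0],"delta_rot":[0,0,-14]},{"grip":0.3,"travel":[0,0,0],"delta_rot":[0,0,-21]},{"grip":0.3,"travel":[0,0,0],"delta_rot":[0,0,-28]},{"grip":0.3,"travel":[0,0,0],"delta_rot":[0,0,-35]},{"grip":0.3,"travel":[0,0,0],"delta_rot":[0,0,-42]},{"grip":0.3,"travel":[0,0,0],"delta_rot":[0,0,-49]},{"grip":0.3,"travel":[0,0,0],"delta_rot":[0,0,-56]}]'
python3 -m handwheel '[{"grip":0.3,"travel":[0,0,0],"delta_rot":[0,0,-7]},{"grip":0.3,"travel":[0,0,0],"delta_rot":[0,0,-14]},{"grip":0.3,"travel":[0,0,0],"delta_rot":[0,0,-21]},{"grip":0.3,"travel":[0,0,0],"delta_rot":[0,0,-28]},{"grip":0.3,"travel":[0,0,0],"delta_rot":[0,0,-35]},{"grip":0.3,"travel":[0,0,0],"delta_rot":[0,0,-42]},{"grip":0.3,"travel":[0,0,0],"delta_rot":[0,0,-49]},{"grip":0.3,"travel":[0,0,0],"delta_rot":[0,0,-56]}]'
python3 - <<'E'
from h import *
b=np.radians(44.4); print(go(list(HUB+.055*np.array([np.cos(b),np.sin(b)]))+[.15],134.4),sensors.read_state()["joint_pos"])
E
```

```text
time: 16.18
tool_pos: [0.541, 0.1259, 0.1624]
orientation: [[0.092, 0.996, 0.003], [0.996, -0.092, 0.007], [0.007, 0.002, -1.0]]
contact_force: [-1.0, -0.3, -0.3]
opening: 0.696
time: 16.85
tool_pos: [0.5405, 0.1259, 0.1621]
orientation: [[-0.778, 0.628, 0.002], [0.628, 0.778, 0.006], [0.003, 0.006, -1.0]]
contact_force: [0.2, -0.0, 0.0]
opening: 0.699
time: 17.52
tool_pos: [0.5401, 0.126, 0.1618]
orientation: [[-0.954, -0.301, 0.001], [-0.301, 0.954, 0.006], [-0.002, 0.006, -1.0]]
contact_force: [-0.1, 1.4, -0.3]
opening: 0.702
[array([-0.2029,  0.0659,  1.1782]), array([  0.2805,   0.2066, -26.8997])] [12.9508 22.0239  1.2512 69.1185  0.3275 -4.5491]
```

```bash
python3 -m handwheel '[{"grip":0.35,"travel":[-0.2,0.06,0],"delta_rot":[0.3,0.2,-7]},{"grip":0.35,"travel":[-0.2,0.06,0.5],"delta_rot":[0.3,0.2,-14]},{"grip":0.35,"travel":[-0.2,0.06,1],"delta_rot":[0.3,0.2,-21]},{"grip":0.35,"travel":[-0.2,0.06,2],"delta_rot":[0.3,0.2,-27]},{"grip":0.35,"travel":[-0.2,0.06,2.5],"delta_rot":[0.3,0.2,-27]},{"grip":0.35,"travel":[-0.2,0.06,2.5],"delta_rot":[0.3,0.2,-27]},{"grip":0.35,"travel":[-0.2,0.06,2.5],"delta_rot":[0.3,0.2,-27]},{"grip":0.35,"travel":[-0.2,0.06,2.5],"delta_rot":[0.3,0.2,-27]}]'
python3 - <<'E'
from h import *
torque('w11')
b=np.radians(44.4); print(go(list(HUB+.055*np.array([np.cos(b),np.sin(b)]))+[.076],134.4))
E
```

```text
time: 18.18
tool_pos: [0.5419, 0.1274, 0.1371]
orientation: [[-0.714, -0.7, 0.001], [-0.7, 0.714, -0.0], [-0.0, -0.001, -1.0]]
contact_force: [0.4, 0.1, -0.4]
opening: 0.651
t 18.23 tcp [0.5421 0.1274 0.1373] hub in tool cm [5.53 0.02] xyaw -135.6 j6 -31.2 tilt [ 0.0011 -0.    ]
F [-0.0088  0.1164  0.5722] M [-0.0306 -0.0518 -0.0021] Tz(about hub, M at tcp) 0.003 open 0.6525556549399985
needle bearing -43.6 n 74 119 TORQUE -0.014
[array([0.0361, 0.0209, 6.1306]), array([-0.0457,  0.0434,  0.0367])]
```

View pics/w11.png

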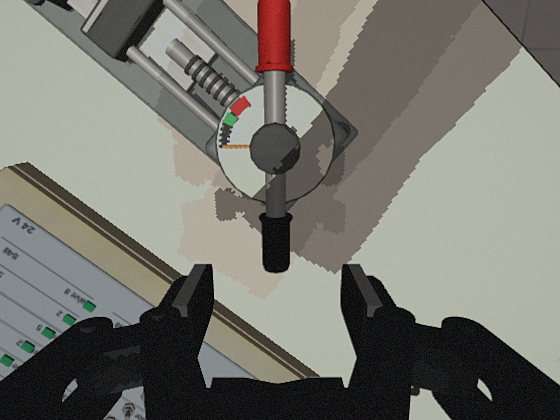

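The black grip at (276,243) is centred between the fingers, and the needle at (235,147) reads 0. Descending and pinching.

```bash
python3 -m handwheel '[{"grip":0.4,"travel":[0,0,2],"delta_rot":[0,0,0]},{"grip":0.4,"travel":[0,0,4],"delta_rot":[0,0,0]},{"grip":0.4,"travel":[0,0,5.5],"delta_rot":[0,0,0]},{"grip":0.5,"travel":[0,0,6.1],"delta_rot":[0,0,0]},{"grip":0.6,"travel":[0,0,6.1],"delta_rot":[0,0,0]},{"grip":0.7,"travel":[0,0,6.1],"delta_rot":[0,0,0]},{"grip":0.9,"travel":[0,0,6.1],"delta_rot":[0,0,0]},{"grip":1,"travel":[0,0,6.1],"delta_rot":[0,0,0]}]' 30
python3 -m handwheel '[{"grip":1,"travel":[0,0,0],"delta_rot":[0,0,0]},{"grip":1,"travel":[0,0,0],"delta_rot":[0,0,0]},{"grip":1,"travel":[0,0,0],"delta_rot":[0,0,0]},{"grip":1,"travel":[0.02,-0.48,0],"delta_rot":[0,0,5]},{"grip":1,"travel":[0.08,-0.96,0],"delta_rot":[0,0,10]},{"grip":1,"travel":[0.19,-1.42,0],"delta_rot":[0,0,15]},{"grip":1,"travel":[0.33,-1.88,0],"delta_rot":[0,0,20]},{"grip":1,"travel":[0.52,-2.32,0],"delta_rot":[0,0,25]}]'
python3 -c "
from h import *
torque('w12')"
```

```text
time: 18.9
tool_pos: [0.5433, 0.1275, 0.0777]
orientation: [[-0.714, -0.7, 0.004], [-0.7, 0.714, 0.0], [-0.003, -0.002, -1.0]]
contact_force: [0.3, 0.0, -0.2]
opening: 0.175
time: 19.57
tool_pos: [0.5559, 0.1077, 0.0779]
orientation: [[-0.944, -0.33, 0.004], [-0.33, 0.944, 0.001], [-0.004, -0.0, -1.0]]
contact_force: [-0.0, 0.7, -1.2]
opening: 0.177
t 19.62 tcp [0.556  0.1072 0.0778] hub in tool cm [5.66 0.01] xyaw -161.0 j6 -8.2 tilt [0.0036 0.0014]
F [-0.1165  1.2505 -1.0946] M [0.4697 0.1987 0.1598] Tz(about hub, M at tcp) 0.229 open 0.16973824270149546
needle bearing -68.3 n 152 233 TORQUE 0.293
```

```bash
python3 -m handwheel '[{"grip":1,"travel":[0.12,-0.48,0],"delta_rot":[0,0,5]},{"grip":1,"travel":[0.2,-0.96,0],"delta_rot":[0,0,10]},{"grip":1,"travel":[0.31,-1.42,0],"delta_rot":[0,0,15]},{"grip":1,"travel":[0.45,-1.88,0],"delta_rot":[0,0,20]},{"grip":1,"travel":[0.64,-2.32,0],"delta_rot":[0,0,25]},{"grip":1,"travel":[0.86,-2.75,0],"delta_rot":[0,0,30]},{"grip":1,"travel":[1.11,-3.15,0],"delta_rot":[0,0,35]},{"grip":1,"travel":[1.41,-3.54,0],"delta_rot":[0,0,40]}]'
python3 -c "
from h import *
torque()"
```

```text
time: 20.28
tool_pos: [0.5557, 0.0696, 0.0781]
orientation: [[-0.933, 0.359, 0.007], [0.359, 0.933, 0.003], [-0.005, 0.005, -1.0]]
contact_force: [2.6, 1.8, -3.9]
opening: 0.174
t 20.33 tcp [0.5555 0.069  0.0782] hub in tool cm [ 5.65 -0.08] xyaw 158.7 j6 28.3 tilt [0.0065 0.0025]
F [ 2.5054  2.3676 -3.0639] M [ 0.5453 -0.7076  0.0743] Tz(about hub, M at tcp) 0.249 open 0.1713396922351647
needle bearing -109.7 n 159 224 TORQUE 0.298
```

```bash
python3 -m handwheel '[{"grip":1,"travel":[0.15,-0.55,0],"delta_rot":[0,0,5]},{"grip":1,"travel":[0.21,-1.03,0],"delta_rot":[0,0,10]},{"grip":1,"travel":[0.32,-1.49,0],"delta_rot":[0,0,15]},{"grip":1,"travel":[0.46,-1.95,0],"delta_rot":[0,0,20]},{"grip":1,"travel":[0.65,-2.39,0],"delta_rot":[0,0,25]},{"grip":1,"travel":[0.87,-2.82,0],"delta_rot":[0,0,30]},{"grip":1,"travel":[1.12,-3.22,0],"delta_rot":[0,0,35]},{"grip":1,"travel":[1.42,-3.61,0],"delta_rot":[0,0,40]}]'
python3 -c "
from h import *
torque('w13')"
```

```text
time: 21.0
tool_pos: [0.5309, 0.0407, 0.0783]
orientation: [[-0.48, 0.877, 0.01], [0.877, 0.48, 0.003], [-0.003, 0.01, -1.0]]
contact_force: [4.5, 0.3, -5.5]
opening: 0.174
t 21.05 tcp [0.5303 0.0404 0.0783] hub in tool cm [ 5.58 -0.13] xyaw 118.5 j6 65.8 tilt [0.0097 0.0025]
F [ 5.1011 -0.0685 -5.2504] M [ 0.1447 -1.2349 -0.033 ] Tz(about hub, M at tcp) 0.212 open 0.1724578819994722
needle bearing -151.1 n 166 221 TORQUE 0.304
```

View pics/w13.png

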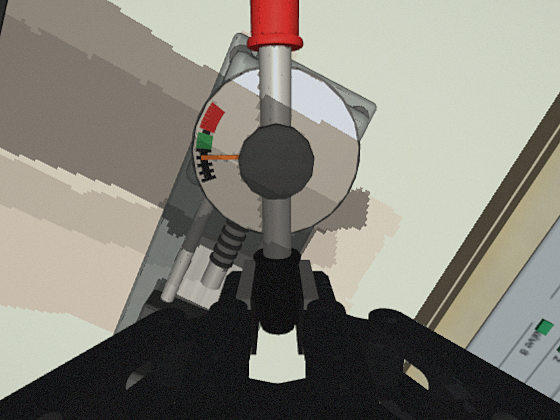

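```bash
python3 -m handwheel '[{"grip":1,"travel":[0.09,-0.4,0.05],"delta_rot":[0,0,3]},{"grip":1,"travel":[0.11,-0.7,0.1],"delta_rot":[0,0,6]},{"grip":1,"travel":[0.15,-0.99,0.1],"delta_rot":[0,0,9]},{"grip":1,"travel":[0.2,-1.27,0.1],"delta_rot":[0.2,0,12]},{"grip":1,"travel":[0.27,-1.55,0.1],"delta_rot":[0.3,0,15]},{"grip":1,"travel":[0.35,-1.83,0.1],"delta_rot":[0.4,0,18]},{"grip":1,"travel":[0.35,-1.83,0.1],"delta_rot":[0.4,0,18]},{"grip":1,"travel":[0.35,-1.83,0.1],"delta_rot":[0.4,0,18]}]'
python3 -c "
from h import *
torque()"
```

```text
time: 21.72
tool_pos: [0.5145, 0.0346, 0.0779]
orientation: [[-0.186, 0.983, 0.007], [0.983, 0.186, -0.0], [-0.002, 0.007, -1.0]]
contact_force: [4.9, -1.6, -2.2]
opening: 0.172
t 21.77 tcp [0.5145 0.0346 0.0779] hub in tool cm [ 5.55 -0.17] xyaw 100.7 j6 83.2 tilt [ 0.007  -0.0004]
F [ 4.6992 -0.5872 -1.6352] M [-0.3603 -0.9726  0.0261] Tz(about hub, M at tcp) 0.274 open 0.17149460238993047
needle bearing -169.5 n 165 229 TORQUE 0.288
```

Still turning freely, with the screw at about 249°. Going on in 12° steps.

```bash
python3 -m handwheel '[{"grip":1,"travel":[0.06,-0.43,0.05],"delta_rot":[0,0,3]},{"grip":1,"travel":[0.08,-0.73,0.05],"delta_rot":[0,0,6]},{"grip":1,"travel":[0.12,-1.02,0.05],"delta_rot":[0,0,9]},{"grip":1,"travel":[0.17,-1.3,0.05],"delta_rot":[0.2,0,12]},{"grip":1,"travel":[0.17,-1.3,0.05],"delta_rot":[0.2,0,12]},{"grip":1,"travel":[0.17,-1.3,0.05],"delta_rot":[0.2,0,12]},{"grip":1,"travel":[0.17,-1.3,0.05],"delta_rot":[0.2,0,12]},{"grip":1,"travel":[0.17,-1.3,0.05],"delta_rot":[0.2,0,12]}]'
python3 -c "
from h import *
torque()"
```

```text
time: 22.43
tool_pos: [0.5031, 0.0337, 0.0779]
orientation: [[0.019, 1.0, 0.007], [1.0, -0.019, -0.001], [-0.001, 0.007, -1.0]]
contact_force: [5.1, -2.1, -2.3]
opening: 0.175
t 22.48 tcp [0.5031 0.0337 0.0779] hub in tool cm [ 5.51 -0.16] xyaw 88.9 j6 95.0 tilt [ 0.0067 -0.0015]
F [ 4.1033 -1.9881 -1.2758] M [-0.3854 -0.9774  0.0631] Tz(about hub, M at tcp) 0.288 open 0.17427327287227898
needle bearing 178.6 n 158 229 TORQUE 0.286
```

```bash
python3 -m handwheel '[{"grip":1,"travel":[0.02,-0.43,0.05],"delta_rot":[0,0,3]},{"grip":1,"travel":[0.04,-0.73,0.05],"delta_rot":[0,0,6]},{"grip":1,"travel":[0.08,-1.02,0.05],"delta_rot":[0,0,9]},{"grip":1,"travel":[0.13,-1.3,0.05],"delta_rot":[0.2,0,12]},{"grip":1,"travel":[0.13,-1.3,0.05],"delta_rot":[0.2,0,12]},{"grip":1,"travel":[0.13,-1.3,0.05],"delta_rot":[0.2,0,12]},{"grip":1,"travel":[0.13,-1.3,0.05],"delta_rot":[0.2,0,12]},{"grip":1,"travel":[0.13,-1.3,0.05],"delta_rot":[0.2,0,12]}]'
python3 -c "
from h import *
torque('w14')"
```

```text
time: 23.15
tool_pos: [0.4918, 0.035, 0.0779]
orientation: [[0.222, 0.975, 0.006], [0.975, -0.222, -0.002], [-0.0, 0.007, -1.0]]
contact_force: [5.3, -1.9, -2.8]
opening: 0.177
t 23.2 tcp [0.4918 0.035  0.0779] hub in tool cm [ 5.48 -0.15] xyaw 77.1 j6 107.0 tilt [ 0.0063 -0.0017]
F [ 4.7244 -1.6612 -2.838 ] M [-0.3513 -0.9726  0.0427] Tz(about hub, M at tcp) 0.315 open 0.17348705308580042
needle bearing 166.8 n 166 232 TORQUE 0.287
```

View pics/w14.png

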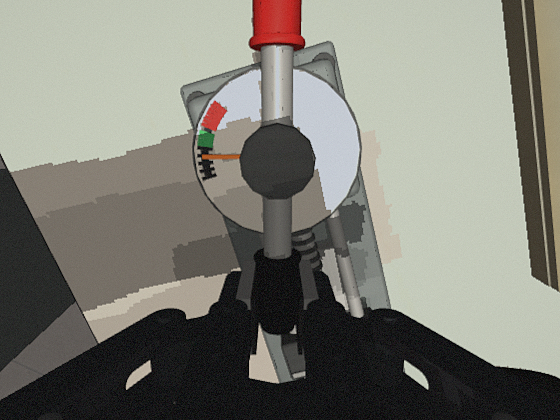

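```bash
python3 -m handwheel '[{"grip":1,"travel":[0,-0.43,0.05],"delta_rot":[0,0,3]},{"grip":1,"travel":[0.02,-0.73,0.05],"delta_rot":[0,0,6]},{"grip":1,"travel":[0.06,-1.02,0.05],"delta_rot":[0,0,9]},{"grip":1,"travel":[0.11,-1.3,0.05],"delta_rot":[0.2,0,12]},{"grip":1,"travel":[0.11,-1.3,0.05],"delta_rot":[0.2,0,12]},{"grip":1,"travel":[0.11,-1.3,0.05],"delta_rot":[0.2,0,12]},{"grip":1,"travel":[0.11,-1.3,0.05],"delta_rot":[0.2,0,12]},{"grip":1,"travel":[0.11,-1.3,0.05],"delta_rot":[0.2,0,12]}]'
python3 -c "
from h import *
torque()"
```

```text
time: 23.87
tool_pos: [0.4811, 0.0387, 0.0779]
orientation: [[0.417, 0.909, 0.006], [0.909, -0.417, -0.002], [0.001, 0.006, -1.0]]
contact_force: [4.0, -2.2, -3.2]
opening: 0.176
t 23.92 tcp [0.4811 0.0386 0.0779] hub in tool cm [ 5.45 -0.14] xyaw 65.4 j6 119.3 tilt [ 0.0062 -0.0016]
F [ 5.4337 -1.578  -2.1632] M [-0.4287 -1.0135 -0.0089] Tz(about hub, M at tcp) 0.297 open 0.1740145688290767
needle bearing 154.9 n 162 229 TORQUE 0.288
```

```bash
python3 -m handwheel '[{"grip":1,"travel":[-0.03,-0.43,0.05],"delta_rot":[0,0,3]},{"grip":1,"travel":[-0.01,-0.73,0.05],"delta_rot":[0,0,6]},{"grip":1,"travel":[0.03,-1.02,0.05],"delta_rot":[0,0,9]},{"grip":1,"travel":[0.08,-1.3,0.05],"delta_rot":[0.2,0,12]},{"grip":1,"travel":[0.08,-1.3,0.05],"delta_rot":[0.2,0,12]},{"grip":1,"travel":[0.08,-1.3,0.05],"delta_rot":[0.2,0,12]},{"grip":1,"travel":[0.08,-1.3,0.05],"delta_rot":[0.2,0,12]},{"grip":1,"travel":[0.08,-1.3,0.05],"delta_rot":[0.2,0,12]}]'
python3 -c "
from h import *
torque()"
```

```text
time: 24.58
tool_pos: [0.4713, 0.0444, 0.0778]
orientation: [[0.594, 0.805, 0.006], [0.805, -0.594, -0.001], [0.003, 0.006, -1.0]]
contact_force: [5.1, -2.1, -2.6]
opening: 0.173
t 24.63 tcp [0.4713 0.0444 0.0779] hub in tool cm [ 5.42 -0.13] xyaw 53.6 j6 131.9 tilt [ 0.0063 -0.0011]
F [ 5.3331 -1.259  -3.5115] M [-0.4669 -0.9645 -0.0304] Tz(about hub, M at tcp) 0.246 open 0.17732054285345478
needle bearing 143.2 n 162 228 TORQUE 0.291
```

```bash
python3 -m handwheel '[{"grip":1,"travel":[-0.06,-0.43,0.05],"delta_rot":[0,0,3]},{"grip":1,"travel":[-0.04,-0.73,0.05],"delta_rot":[0,0,6]},{"grip":1,"travel":[0,-1.02,0.05],"delta_rot":[0,0,9]},{"grip":1,"travel":[0.05,-1.3,0.05],"delta_rot":[0.2,0,12]},{"grip":1,"travel":[0.05,-1.3,0.05],"delta_rot":[0.2,0,12]},{"grip":1,"travel":[0.05,-1.3,0.05],"delta_rot":[0.2,0,12]},{"grip":1,"travel":[0.05,-1.3,0.05],"delta_rot":[0.2,0,12]},{"grip":1,"travel":[0.05,-1.3,0.05],"delta_rot":[0.2,0,12]}]'
python3 -c "
from h import *
torque()"
```

```text
time: 25.3
tool_pos: [0.4629, 0.0521, 0.0778]
orientation: [[0.746, 0.666, 0.007], [0.666, -0.746, -0.0], [0.005, 0.005, -1.0]]
contact_force: [5.0, -1.9, -2.2]
opening: 0.175
t 25.35 tcp [0.463  0.052  0.0778] hub in tool cm [ 5.4  -0.11] xyaw 41.8 j6 144.7 tilt [ 0.007  -0.0002]
F [ 6.3951 -3.0972 -2.2593] M [-0.5918 -1.0603 -0.0735] Tz(about hub, M at tcp) 0.284 open 0.17426662393173853
needle bearing 131.2 n 150 234 TORQUE 0.294
```

```bash
python3 -m handwheel '[{"grip":1,"travel":[-0.08,-0.41,0.05],"delta_rot":[0,0,3]},{"grip":1,"travel":[-0.06,-0.69,0.05],"delta_rot":[0,0,6]},{"grip":1,"travel":[-0.04,-0.88,0.05],"delta_rot":[0,0,8]},{"grip":1,"travel":[0,-1.07,0.05],"delta_rot":[0.2,0,10]},{"grip":1,"travel":[0,-1.07,0.05],"delta_rot":[0.2,0,10]},{"grip":1,"travel":[0,-1.07,0.05],"delta_rot":[0.2,0,10]},{"grip":1,"travel":[0,-1.07,0.05],"delta_rot":[0.2,0,10]},{"grip":1,"travel":[0,-1.07,0.05],"delta_rot":[0.2,0,10]}]'
python3 -c "
from h import *
torque('w15')"
```

```text
time: 26.02
tool_pos: [0.4574, 0.0595, 0.0778]
orientation: [[0.848, 0.53, 0.008], [0.53, -0.848, 0.001], [0.007, 0.003, -1.0]]
contact_force: [5.7, -2.9, -2.8]
opening: 0.174
t 26.07 tcp [0.4574 0.0594 0.0777] hub in tool cm [ 5.38 -0.1 ] xyaw 32.0 j6 155.4 tilt [0.0078 0.0009]
F [ 4.6712 -2.552  -3.07  ] M [-0.5958 -1.0324  0.0537] Tz(about hub, M at tcp) 0.306 open 0.1741207537887405
needle bearing 121.8 n 133 233 TORQUE 0.303
```

View pics/w15.png

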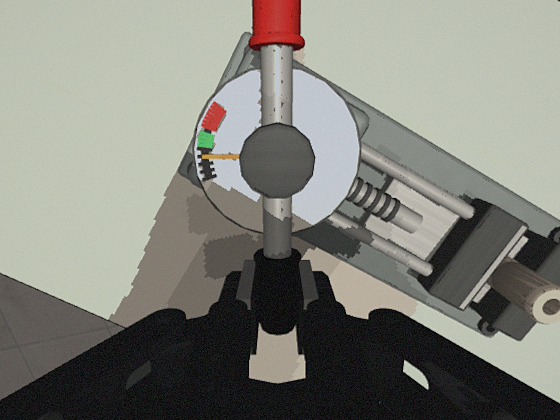

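Still free at a screw angle of about 317°, but joint 6 is nearing its limit. I'll unwind, release, and swap back to the red end for the final tightening.

```bash
python3 -m handwheel '[{"grip":1,"travel":[0.02,0.48,0],"delta_rot":[0,0,-5]},{"grip":1,"travel":[0.08,0.96,0],"delta_rot":[0,0,-10]},{"grip":1,"travel":[0.19,1.42,0],"delta_rot":[0,0,-15]},{"grip":1,"travel":[0.22,1.6,0],"delta_rot":[0,0,-17]},{"grip":0.8,"travel":[0.22,1.6,0],"delta_rot":[0,0,-17]},{"grip":0.6,"travel":[0.22,1.6,0],"delta_rot":[0,0,-17]},{"grip":0.4,"travel":[0.22,1.6,0],"delta_rot":[0,0,-17]},{"grip":0.3,"travel":[0.22,1.6,0],"delta_rot":[0,0,-17]}]'
python3 -c "
from h import *
torque('w16')"
python3 -m handwheel '[{"grip":0.3,"travel":[0,0,-2],"delta_rot":[0,0,0]},{"grip":0.3,"travel":[0,0,-5],"delta_rot":[0,0,0]},{"grip":0.3,"travel":[0,0,-8],"delta_rot":[0,0,-5]},{"grip":0.3,"travel":[2,0,-8.5],"delta_rot":[0,0,-12]},{"grip":0.3,"travel":[4,0,-8.5],"delta_rot":[0,0,-19]},{"grip":0.3,"travel":[6,0,-8.5],"delta_rot":[0,0,-26]},{"grip":0.3,"travel":[8,0,-8.5],"delta_rot":[0,0,-33]},{"grip":0.3,"travel":[10.9,0,-8.5],"delta_rot":[0,0,-40]}]'
python3 -m handwheel '[{"grip":0.3,"travel":[0,0,0],"delta_rot":[0,0,-7]},{"grip":0.3,"travel":[0,0,0],"delta_rot":[0,0,-14]},{"grip":0.3,"travel":[0,0,0],"delta_rot":[0,0,-21]},{"grip":0.3,"travel":[0,0,0],"delta_rot":[0,0,-28]},{"grip":0.3,"travel":[0,0,0],"delta_rot":[0,0,-35]},{"grip":0.3,"travel":[0,0,0],"delta_rot":[0,0,-42]},{"grip":0.3,"travel":[0,0,0],"delta_rot":[0,0,-49]},{"grip":0.3,"travel":[0,0,0],"delta_rot":[0,0,-56]}]'
python3 -m handwheel '[{"grip":0.3,"travel":[0,0,0],"delta_rot":[0,0,-7]},{"grip":0.3,"travel":[0,0,0],"delta_rot":[0,0,-14]},{"grip":0.3,"travel":[0,0,0],"delta_rot":[0,0,-21]},{"grip":0.3,"travel":[0,0,0],"delta_rot":[0,0,-28]},{"grip":0.3,"travel":[0,0,0],"delta_rot":[0,0,-35]},{"grip":0.3,"travel":[0,0,0],"delta_rot":[0,0,-42]},{"grip":0.3,"travel":[0,0,0],"delta_rot":[0,0,-49]},{"grip":0.3,"travel":[0,0,0],"delta_rot":[0,0,-56]}]'
python3 - <<'E'
from h import *
b=np.radians(49); print(go(list(HUB+.055*np.array([np.cos(b),np.sin(b)]))+[.137],139),sensors.read_state()["joint_pos"])
E
```

```text
time: 26.73
tool_pos: [0.4671, 0.0472, 0.0778]
orientation: [[0.656, 0.755, 0.007], [0.755, -0.656, 0.001], [0.005, 0.004, -1.0]]
contact_force: [-0.0, -0.2, 0.8]
opening: 0.62
t 26.78 tcp [0.4673 0.0472 0.0778] hub in tool cm [ 5.45 -0.07] xyaw 49.0 j6 136.7 tilt [0.0072 0.0011]
F [ 0.5212 -0.475   0.1357] M [ 0.008   0.0291 -0.0004] Tz(about hub, M at tcp) 0.038 open 0.6957097135266258
needle bearing 139.1 n 152 245 TORQUE 0.001
time: 27.45
tool_pos: [0.5376, 0.1294, 0.1637]
orientation: [[0.012, 1.0, 0.006], [1.0, -0.012, 0.0], [0.001, 0.006, -1.0]]
contact_force: [-0.1, 0.4, -0.1]
opening: 0.696
time: 28.12
tool_pos: [0.5372, 0.1296, 0.1636]
orientation: [[-0.826, 0.563, 0.006], [0.563, 0.826, 0.0], [-0.004, 0.003, -1.0]]
contact_force: [-0.1, -0.2, 0.2]
opening: 0.7
time: 28.78
tool_pos: [0.5368, 0.1297, 0.1635]
orientation: [[-0.927, -0.376, 0.005], [-0.376, 0.927, 0.0], [-0.005, -0.002, -1.0]]
contact_force: [-0.0, -0.4, -0.7]
opening: 0.7
[array([-0.1795, -0.004 ,  2.6495]), array([ -0.1463,   0.2364, -26.9095])] [13.6059 21.5759  0.8469 68.9995 -0.047  -8.4846]
```

```bash
python3 -m handwheel '[{"grip":0.35,"travel":[-0.18,0,0],"delta_rot":[-0.1,0.2,-7]},{"grip":0.35,"travel":[-0.18,0,0.5],"delta_rot":[-0.1,0.2,-14]},{"grip":0.35,"travel":[-0.18,0,1],"delta_rot":[-0.1,0.2,-21]},{"grip":0.35,"travel":[-0.18,0,2],"delta_rot":[-0.1,0.2,-27]},{"grip":0.35,"travel":[-0.18,0,2.65],"delta_rot":[-0.1,0.2,-27]},{"grip":0.35,"travel":[-0.18,0,2.65],"delta_rot":[-0.1,0.2,-27]},{"grip":0.35,"travel":[-0.18,0,2.65],"delta_rot":[-0.1,0.2,-27]},{"grip":0.35,"travel":[-0.18,0,2.65],"delta_rot":[-0.1,0.2,-27]}]'
python3 - <<'E'
from h import *
torque('w17')
b=np.radians(49); print(go(list(HUB+.055*np.array([np.cos(b),np.sin(b)]))+[.076],139))
E
```

```text
time: 29.45
tool_pos: [0.5387, 0.1305, 0.1373]
orientation: [[-0.656, -0.755, 0.001], [-0.755, 0.656, -0.0], [-0.001, -0.001, -1.0]]
contact_force: [-0.1, -0.1, -0.5]
opening: 0.653
t 29.5 tcp [0.5389 0.1305 0.1375] hub in tool cm [5.53 0.01] xyaw -131.0 j6 -35.4 tilt [ 0.0017 -0.0001]
F [-0.522   0.2441 -1.2936] M [-0.0065 -0.0217  0.0189] Tz(about hub, M at tcp) 0.05 open 0.6513649355560007
needle bearing 137.9 n 81 101 TORQUE 0.027
[array([0.0361, 0.0199, 6.1508]), array([-0.0783,  0.0615,  0.0286])]
```

View pics/w17.png

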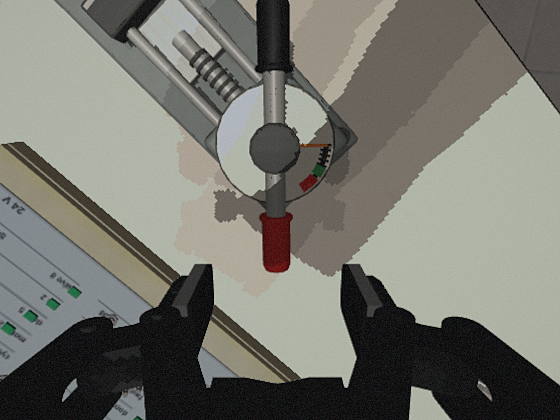

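The red grip at (276,243) is centred. Pinching and turning 25°, which gives at most about 0.44 N m even if the jaw is already home.

```bash
python3 -m handwheel '[{"grip":0.4,"travel":[0,0,2],"delta_rot":[0,0,0]},{"grip":0.4,"travel":[0,0,4],"delta_rot":[0,0,0]},{"grip":0.4,"travel":[0,0,5.5],"delta_rot":[0,0,0]},{"grip":0.5,"travel":[0,0,6.15],"delta_rot":[0,0,0]},{"grip":0.6,"travel":[0,0,6.15],"delta_rot":[0,0,0]},{"grip":0.7,"travel":[0,0,6.15],"delta_rot":[0,0,0]},{"grip":0.9,"travel":[0,0,6.15],"delta_rot":[0,0,0]},{"grip":1,"travel":[0,0,6.15],"delta_rot":[0,0,0]}]' 30
python3 -m handwheel '[{"grip":1,"travel":[0,0,0],"delta_rot":[0,0,0]},{"grip":1,"travel":[0,0,0],"delta_rot":[0,0,0]},{"grip":1,"travel":[0,0,0],"delta_rot":[0,0,0]},{"grip":1,"travel":[0.02,-0.48,0],"delta_rot":[0,0,5]},{"grip":1,"travel":[0.08,-0.96,0],"delta_rot":[0,0,10]},{"grip":1,"travel":[0.19,-1.42,0],"delta_rot":[0,0,15]},{"grip":1,"travel":[0.33,-1.88,0],"delta_rot":[0,0,20]},{"grip":1,"travel":[0.52,-2.32,0],"delta_rot":[0,0,25]}]'
python3 -c "
from h import *
torque('w18')"
```

```text
time: 30.17
tool_pos: [0.54, 0.1306, 0.0774]
orientation: [[-0.656, -0.755, 0.004], [-0.755, 0.656, 0.0], [-0.003, -0.003, -1.0]]
contact_force: [-0.5, 0.5, 0.6]
opening: 0.176
time: 30.83
tool_pos: [0.5541, 0.112, 0.0775]
orientation: [[-0.915, -0.404, 0.004], [-0.404, 0.915, 0.002], [-0.004, -0.0, -1.0]]
contact_force: [-0.5, 1.9, -1.3]
opening: 0.176
t 30.88 tcp [0.5543 0.1115 0.0775] hub in tool cm [ 5.66 -0.  ] xyaw -156.4 j6 -12.3 tilt [0.004  0.0018]
F [-1.4232  2.4168 -1.6516] M [0.6075 0.2369 0.1853] Tz(about hub, M at tcp) 0.343 open 0.172523654378884
needle bearing 113.5 n 165 200 TORQUE 0.397
```

View pics/w18.png

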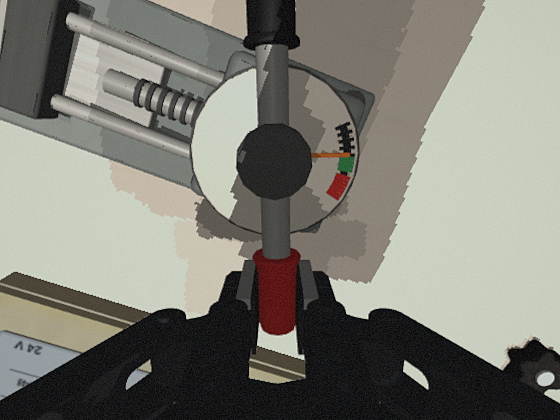

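The jaw is home: the torque has risen to about 0.38 to 0.40. Adding 6° more, slowly.

```bash
python3 -m handwheel '[{"grip":1,"travel":[0.02,-0.1,0],"delta_rot":[0,0,1]},{"grip":1,"travel":[0.04,-0.19,0],"delta_rot":[0,0,2]},{"grip":1,"travel":[0.06,-0.29,0],"delta_rot":[0,0,3]},{"grip":1,"travel":[0.08,-0.38,0],"delta_rot":[0,0,4]},{"grip":1,"travel":[0.1,-0.48,0],"delta_rot":[0,0,5]},{"grip":1,"travel":[0.12,-0.57,0],"delta_rot":[0,0,6]},{"grip":1,"travel":[0.12,-0.57,0],"delta_rot":[0,0,6]},{"grip":1,"travel":[0.12,-0.57,0],"delta_rot":[0,0,6]}]'
python3 -c "
from h import *
torque('w19')"
```

```text
time: 31.55
tool_pos: [0.5562, 0.1064, 0.0778]
orientation: [[-0.953, -0.304, 0.006], [-0.303, 0.953, 0.003], [-0.006, 0.001, -1.0]]
contact_force: [1.8, 4.2, -1.7]
opening: 0.173
t 31.6 tcp [0.5562 0.1064 0.0778] hub in tool cm [ 5.65 -0.05] xyaw -162.3 j6 -6.9 tilt [0.0055 0.0029]
F [ 1.7839  4.5574 -1.5231] M [ 0.9133 -0.5011  0.2385] Tz(about hub, M at tcp) 0.452 open 0.1701397864268014
needle bearing 107.2 n 172 167 TORQUE 0.506
```

View pics/w19.png

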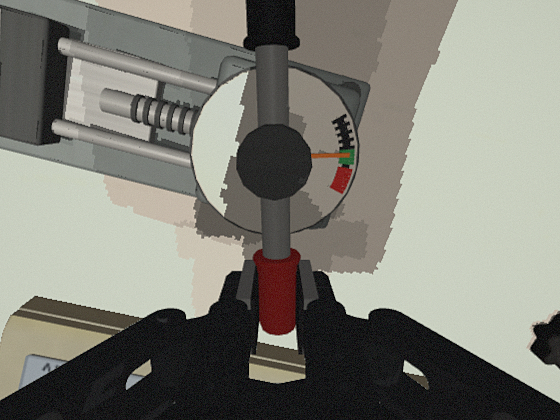

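The needle is on the green (348,156), reading 0.49 to 0.51. I'll nudge it 1.5° towards the middle of the green.

```bash
python3 -m handwheel '[{"grip":1,"travel":[0.01,-0.05,0],"delta_rot":[0,0,0.5]},{"grip":1,"travel":[0.03,-0.1,0],"delta_rot":[0,0,1]},{"grip":1,"travel":[0.04,-0.15,0],"delta_rot":[0,0,1.5]},{"grip":1,"travel":[0.04,-0.15,0],"delta_rot":[0,0,1.5]},{"grip":1,"travel":[0.04,-0.15,0],"delta_rot":[0,0,1.5]},{"grip":1,"travel":[0.04,-0.15,0],"delta_rot":[0,0,1.5]},{"grip":1,"travel":[0.04,-0.15,0],"delta_rot":[0,0,1.5]},{"grip":1,"travel":[0.04,-0.15,0],"delta_rot":[0,0,1.5]}]'
python3 -c "
from h import *
torque('w20')
im=cv2.imread('pics/w20.png'); cv2.imwrite('pics/w20z.png',cv2.resize(im[100:210,290:380],None,fx=5,fy=5,interpolation=cv2.INTER_CUBIC))"
```

```text
time: 32.27
tool_pos: [0.5566, 0.1051, 0.0779]
orientation: [[-0.96, -0.278, 0.006], [-0.278, 0.96, 0.004], [-0.007, 0.002, -1.0]]
contact_force: [2.4, 4.5, -2.1]
opening: 0.179
t 32.32 tcp [0.5566 0.1051 0.0779] hub in tool cm [ 5.65 -0.06] xyaw -163.8 j6 -5.5 tilt [0.0061 0.0035]
F [ 2.8327  4.0797 -2.4533] M [ 0.9129 -0.5666  0.2716] Tz(about hub, M at tcp) 0.446 open 0.17082033646290545
needle bearing 105.8 n 168 161 TORQUE 0.54
```

View pics/w20z.png

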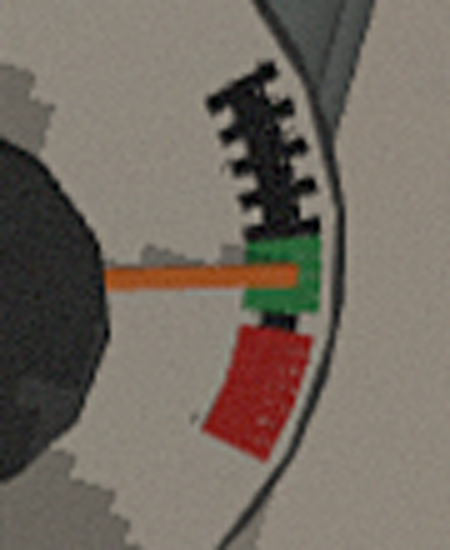

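The needle is in the middle of the green, about 0.52 to 0.54 N m. Now easing the bar back by 28° and letting go.

```bash
python3 -m handwheel '[{"grip":1,"travel":[0.02,0.48,0],"delta_rot":[0,0,-5]},{"grip":1,"travel":[0.08,0.96,0],"delta_rot":[0,0,-10]},{"grip":1,"travel":[0.19,1.42,0],"delta_rot":[0,0,-15]},{"grip":1,"travel":[0.33,1.88,0],"delta_rot":[0,0,-20]},{"grip":1,"travel":[0.52,2.32,0],"delta_rot":[0,0,-25]},{"grip":1,"travel":[0.64,2.58,0],"delta_rot":[0,0,-28]},{"grip":0.7,"travel":[0.64,2.58,0],"delta_rot":[0,0,-28]},{"grip":0.4,"travel":[0.64,2.58,0],"delta_rot":[0,0,-28]}]'
python3 -m handwheel '[{"grip":0.3,"travel":[0,0,0],"delta_rot":[0,0,0]},{"grip":0.3,"travel":[0,0,0],"delta_rot":[0,0,0]},{"grip":0.3,"travel":[0,0,0],"delta_rot":[0,0,0]},{"grip":0.3,"travel":[0,0,-1],"delta_rot":[0,0,0]},{"grip":0.3,"travel":[0,0,-3],"delta_rot":[0,0,0]},{"grip":0.3,"travel":[0,0,-6],"delta_rot":[0,0,0]},{"grip":0.3,"travel":[0,0,-9],"delta_rot":[0,0,0]},{"grip":0.3,"travel":[0,0,-11],"delta_rot":[0,0,0]}]'
python3 - <<'E'
from h import *
torque('w21')
print(go([.44,.0,.22],100))
E
```

```text
time: 32.98
tool_pos: [0.5427, 0.127, 0.0779]
orientation: [[-0.719, -0.695, 0.005], [-0.695, 0.719, 0.001], [-0.005, -0.002, -1.0]]
contact_force: [0.2, -0.9, -0.4]
opening: 0.426
time: 33.65
tool_pos: [0.5431, 0.1269, 0.1917]
orientation: [[-0.72, -0.694, 0.009], [-0.694, 0.72, 0.002], [-0.008, -0.005, -1.0]]
contact_force: [-0.0, 0.5, 1.0]
opening: 0.701
t 33.7 tcp [0.5452 0.1274 0.1956] hub in tool cm [5.75 0.19] xyaw -136.0 j6 -30.8 tilt [0.0154 0.0037]
F [1.9317 0.108  3.3858] M [-0.0136 -0.0397 -0.0006] Tz(about hub, M at tcp) -0.071 open 0.7000881051821809
needle bearing 135.4 n 46 64 TORQUE 0.021
[array([16.3782, -1.885 , -2.6487]), array([-0.2146,  0.8925, 33.9786])]
```

View pics/w21.png

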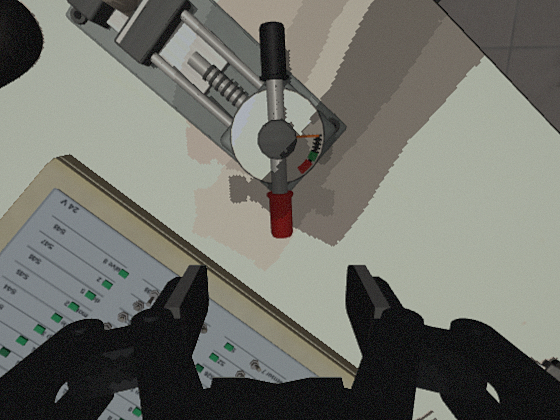

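The handle is free, at (278,140), and the needle is back at 0. Backing off to check the sample in the jaws.

```bash
python3 -m handwheel '[{"grip":0.3,"travel":[2,-0.2,-1],"delta_rot":[0,0,5]},{"grip":0.3,"travel":[5,-0.6,-2.6],"delta_rot":[0,0,10]},{"grip":0.3,"travel":[8,-0.9,-2.6],"delta_rot":[0,0,15]},{"grip":0.3,"travel":[11,-1.2,-2.6],"delta_rot":[0,0,20]},{"grip":0.3,"travel":[14,-1.6,-2.6],"delta_rot":[0,0.5,26]},{"grip":0.3,"travel":[16.4,-1.9,-2.6],"delta_rot":[0,0.8,33]},{"grip":0.3,"travel":[16.4,-1.9,-2.6],"delta_rot":[0,0.8,34]},{"grip":0.3,"travel":[16.4,-1.9,-2.6],"delta_rot":[0,0.8,34]}]'
python3 - <<'E'
from h import *
i,im,d=snap("wrist","w22"); W=cloud(i,d)
m=(W[...,2]>.046)&(W[...,2]<.08)&(abs(W[...,0]-.51)<.03)&(abs(W[...,1]+.06)<.03); q=W[m]; print("sample",q.min(0),q.max(0)); mt=m&(W[...,2]>.069); v,u=np.nonzero(mt); print(len(u),ray(i,u.mean(),v.mean(),.072))
for a in (.05,.055,.06,.065):
    k=q[(q[:,2]>a)&(q[:,2]<a+.005)]; print(a,k.min(0),k.max(0))
a=np.radians(3); vy=np.array([-np.sin(a),np.cos(a)]); vx=np.array([np.cos(a),np.sin(a)])
j=W[abs(W[...,2]-.042)<.003]; y=j[:,:2]@vy;x=j[:,:2]@vx; k=(x>.474)&(x<.495)&(y>-.13)&(y<-.04); h,e=np.histogram(y[k],np.arange(-.125,-.045,.002)); print([(round(b*1000),int(c)) for b,c in zip(e,h)])
im,_=cams.get_image("scene"); cv2.imwrite("pics/s2.png",cv2.resize(im[185:345,220:400],None,fx=3.7,fy=3.7,interpolation=cv2.INTER_CUBIC))
E
```

```text
time: 34.37
tool_pos: [0.4397, -0.001, 0.2204]
orientation: [[-0.985, -0.171, 0.005], [-0.171, 0.985, -0.002], [-0.004, -0.003, -1.0]]
contact_force: [1.1, -0.0, 0.6]
opening: 0.702
sample [ 0.4998 -0.0707  0.0461] [ 0.5153 -0.0508  0.074 ]
185 [ 0.5058 -0.0603  0.072 ]
0.05 [ 0.4998 -0.0694  0.0502] [ 0.512  -0.0508  0.0549]
0.055 [ 0.5008 -0.0701  0.0551] [ 0.5153 -0.0509  0.06  ]
0.06 [ 0.5008 -0.0686  0.0603] [ 0.5144 -0.0509  0.0649]
0.065 [ 0.5006 -0.0693  0.0651] [ 0.5128 -0.0509  0.0699]
[(-125, 0), (-123, 0), (-121, 1), (-119, 31), (-117, 38), (-115, 40), (-113, 39), (-111, 37), (-109, 40), (-107, 40), (-105, 36), (-103, 40), (-101, 41), (-99, 41), (-97, 0), (-95, 0), (-93, 0), (-91, 0), (-89, 0), (-87, 0), (-85, 0), (-83, 0), (-81, 0), (-79, 10), (-77, 33), (-75, 40), (-73, 37), (-71, 39), (-69, 39), (-67, 38), (-65, 37), (-63, 39), (-61, 37), (-59, 38), (-57, 38), (-55, 39), (-53, 28), (-51, 0), (-49, 0)]
```

View pics/w22.png

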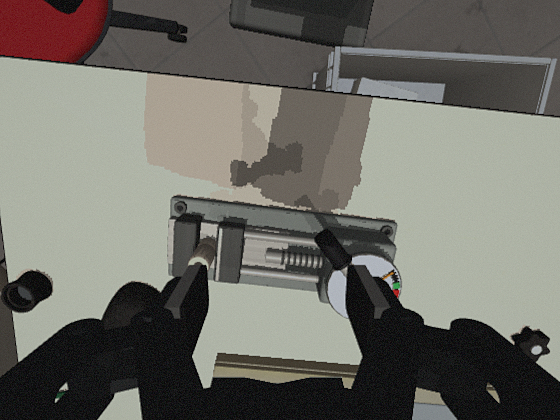

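View pics/s2.png

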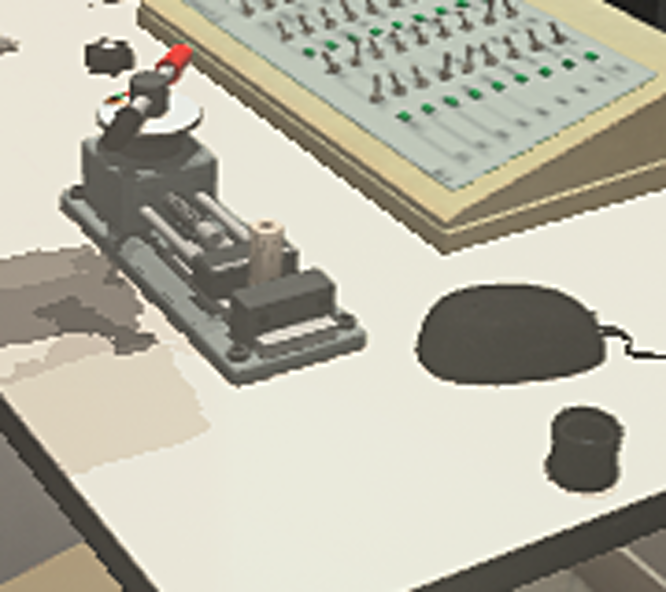

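The sample stands upright with the jaw faces about 20 mm apart, the handle is released, and the bystanders look unmoved. Handing in.

```bash
python3 -c "
from workcell import job_done,sensors
print(sensors.read_state()['time']); print(job_done())"
```

```text
34.4667
the job is handed in; nothing more can be done
None
```

I stood the sample on the vice bed between the open jaws and let go of it. I then wound the T-handle clockwise by the red end, the black end and the red end again until the jaw gripped. I handed the job in at 34.5 s.

- **Torque:** The last reading before letting go was 0.54 N m from the dial picture, with the needle in the middle of the green. The wrist force and moment gave a lower figure, about 0.45 N m. That estimate is noisy, at 0.21 to 0.34 while the handle was turning freely, so I went by the dial. No dial reading came near 0.70 N m.
- **Let go:** I eased the bar back by its twist before opening the gripper, and the needle returned to about 0.
- **Sample and jaws:** The wrist depth shows the jaw faces about 20 mm apart. The sample's sides are vertical to within about 1 mm and its top is about 72 mm above the table, so it is upright on the bed.
- **Bystanders:** The loupe and star knob look unmoved in the last pictures. I did not compare the dial gauge and calliper before and after, but the arm never went near them.
- **Robot:** It ended clear of everything, with the tool 0.22 m above the table. Measured contact forces stayed below about 8 N.

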